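# Make up two furniture-repair kits

## Task

Make up two repair kits from the fittings lying on the bench: the large wooden knob and the tapered leg go in the tray with two compartments (chest of drawers), and the small wooden knob, the hinge and the magnetic catch go in the tray with three compartments (cupboard). Put one fitting in each compartment, down on the floor of the tray and the same way up as it is now, and set it down rather than dropping it. Leave the castor and the tape measure where they are.

Things in the scene. Friction and masses are not known exactly. Their poses are not given: they have to be found in the camera images.
- knob_large: Large turned dark-wood drawer knob, mushroom-shaped, standing on its foot. 42 mm high; round head 44 mm across, widest 30 mm above the foot; foot 27 mm across, waist 19 mm across about 14 mm up. Origin at the centre of its underside, z up. About 45 g.
- knob_small: Small turned dark-wood knob of the same shape, standing on its foot. 30 mm high; round head 28 mm across, widest 21 mm above the foot; foot 17 mm across. Origin at the centre of its underside, z up. About 16 g.
- leg: Tapered round dark-wood furniture leg, standing upside down on its round steel mounting plate. 90 mm high; plate 58 mm across and 4 mm thick; wood 54 mm across just above it, 48 mm at 22 mm up, then tapering evenly to 30 mm at the top. Origin at the centre of its underside, z up. About 110 g.
- hinge: Concealed cupboard hinge, bright steel, opened out, lying cup down; 95 mm long along its x axis. Round cup 35 mm across at x = -30 mm, with a flange of two screw ears 60 mm across in y, top 13 mm up. Arm on its mounting plate: a flat-sided bar 20 mm wide (y), top 24 mm up, down to the bench from x = 6 to 47 mm; its sides are free from x = -12 to 47 mm. Origin under the middle of its length, z up.
- catch: Magnetic cupboard catch: white plastic block 40 mm long (x), 22 mm wide (y), 18 mm high, with two steel strips along its top, and a flat screw lug 12 mm long, 16 mm wide and 4 mm thick at each end (64 mm long in all). Lies flat. Origin at the centre of its underside, z up. About 35 g.
- tray_two: Kit tray with two compartments. Fixed to the bench; wooden rim and dividers, white floor. Origin at the centre of its underside, z up. Two equal compartments in a row along its x axis, each 84 mm (x) by 115 mm (y) inside, centred at x = -45 and +45 mm. Outside 186 (x) by 127 mm. Floor 5 mm above the underside; rim and dividers 6 mm thick, tops 20 mm above the underside.
- tray_three: Kit tray with three compartments. Fixed to the bench; wooden rim and dividers, white floor. Origin at the centre of its underside, z up. Three equal compartments in a row along its x axis, each 84 mm (x) by 115 mm (y) inside, centred at x = -90, 0 and +90 mm. Outside 276 (x) by 127 mm. Floor 5 mm above the underside; rim and dividers 6 mm thick, tops 20 mm above the underside.
- castor: Bystander: swivel castor standing upside down on its 60 mm square steel plate, black rubber wheel (50 mm) uppermost, 70 mm high. Origin at the centre of its underside. To be left where it is.
- tape: Bystander: yellow and black tape measure standing on its base, 66 mm long (x), plus the 12 mm yellow tape end at +x, 36 mm thick, 64 mm high. Origin at the centre of its underside. To be left where it is.
Not all that is in view belongs to the job. Several things look just like the catch: the one meant starts farthest from the robot's base.

How it is judged:
By the outcome, as a careful person would: the job done as asked, in the order asked, and still so for the second after the job is handed in, with the robot touching nothing.
It also fails if it takes over 125 s, if anything falls off the work surface, if the arm or the gripper's body presses on something with over 40 N, if the wrist force passes 120 N, or if a joint passes its speed limit or range.

## Robot

A 6-joint arm with a two-finger parallel gripper is mounted at the origin on the work surface. World frame = base frame: x ahead of the robot, y to its left, z up, the work surface at z = 0. Lengths are in m, angles in rad, forces in N, time in s.
With the tool pointing down it reaches from about 0.35 to 0.725 m from the base axis. Payload 4.3 kg.
Tool frame: the origin (TCP) lies on the front face of the gripper's body, between the roots of the fingers; the fingertips stand 73 mm ahead of it and the grasp point (between the pads) lies 54 mm ahead of it; z points along the fingers, y is the direction in which the jaws open and shut (so a half turn about z gives the same grasp; the last joint's range is limited). The gripper opens to 85 mm and grips with 20 to 120 N. Pads are 22 mm wide; open, the fingers measure 114 mm over their backs; the gripper's body (76 mm by 85 mm) begins 54 mm behind the grasp point. The pads swing forward as they close: fully open they stand 13 mm farther back than shut.
Start: joints at [1.078, 0.377, 0.081, 1.274, 0, 1.46], TCP at [0.215, 0.533, 0.304] pointing down, gripper open.
Joint ranges: [-2.72, 2.72], [-0.84, 1.66], [-1.02, 1.22], [-1.77, 2.12], [-1.37, 1.28], [-3.14, 3.14]. Speed limits (rad/s): [2.57, 2.57, 3.14, 3.14, 3.14, 3.14].

## Interface

Orientations are given as a rotation vector (axis times angle).
In Python, from cell import ctrl gives the robot as it stands.
- The arm moves only by the tool send_rows, never from a script. Its argument "steps" is a list of rows, each a list of 2 entries, a list of its own where there are three numbers: the shift along the tool's x, y, z in cm, then the turn, a rotation vector about the tool's x, y, z in degrees. In form: [[[tx, ty, tz], [wx, wy, wz]], ...]. A call has 1 to 12 rows; each row shifts and turns the commanded pose from where the row before left it, along the tool's axes as they then stand; what a row does not reach is not made up. A row lasts 1/10 s, in which the tool goes at most 50 mm and 8.59 degrees, less where a joint would pass 70% of its speed; a pose out of reach is approached as far as the arm can. A call is refused whole if a number of a shift passes 5 or a number of a turn 8.59, either way. A call with a gripper value outside its range is refused whole. "gripper" is the closure, from 0 (fully open) to 1 (shut), set as the call begins (left out, the last holds). The fingers move at their own pace and stop on an object; "grip_force" is the grip in N (left out, the last holds). Time passes only in rows, so rows that do not move let the fingers close. It gives the time, the measured TCP pose, the force and the opening at its end, in the units of the state.
- ctrl.read_state(): the state, without advancing time (a new reading comes with each control period).
- ctrl.snapshot(name): name is "scene" or "top" or "wrist"; returns a dict with "img" (480x640x3 uint8, blue, green, red), "camera_matrix" (3x3 intrinsics, pixels), "R" (3x3) and "t" (3): a world point X has camera coordinates R X + t. Camera axes: x right, y down, z forward; pixel columns grow to the right and rows downward; lengths in m; the calibration is good to about 2 mm. A picture is of the moment at which its call begins. There is no depth.
- ctrl.close_job(): hands the job in, once; it reports no verdict.
Trained networks look in a picture, given as the dict that the camera call returned (one of the last four; its "shot" number tells which), for a name from the list of things; names that differ only in an ending like _2 or _b are one class to them, and where a whole thing is asked for, a point or a joint stands for the part that bears it (a point fixed in the world has none). Each returns a list of dicts, best first, with "conf" (0 to 1); they miss things now and then, are a little off and sometimes report something else, mostly with a low value. They report only what shows in the picture. A call takes as long as a camera call. They do not tell look-alikes from the thing itself.
- ctrl.cut_out(label, picture): "region" (480x640 bool, what is visible of it) and "point" ([row, column] in pixels, amid what is visible of it).
The state is a dict: "t": time; "joints": joint angles; "dq": joint speeds; "joint_torque": joint torques, N m; "eef_pos": TCP position; "tool_rot": TCP orientation; "contact_force": force on the tool from outside, world axes, zero at the start; "moment": the same for the moment, N m; "finger_gap": finger opening in m.
Only numpy, scipy, OpenCV 4.12 (cv2) and the standard library are available. Lean on these libraries where they do the work, as an engineer would, in place of code of your own. Each camera call takes 0.05 s, during which the arm holds its last target.

## Working session

There is one attempt and no reset: what is moved stays moved. The work goes in short steps, Python scripts to look and compute and a tool call to move; the robot and the scene stay as the last step left them, time stands still between calls to the robot, and variables do not carry over. Pictures are saved under pics/ and viewed, and the job is handed in when it is done.

Besides the shell and the picture viewer there is one more tool, called by a JSON object that holds its "fn" and its "kwargs", one argument or row to a line. send_rows: Moves the arm, as the interface text tells. Its arguments: {"type":"object","properties":{"steps":{"type":"array","items":{"type":"array"}},"gripper":{"type":"number"},"grip_force":{"type":"number"}},"required":["steps"]}

```bash
ls; mkdir -p pics; python3 - <<'E'
from cell import ctrl
import cv2,pickle
s=ctrl.read_state(); print(s['t'],s['eef_pos'],s['tool_rot'],s['finger_gap'])
for n in ['scene','top']:
    p=ctrl.snapshot(n); cv2.imwrite(f'pics/{n}0.png',p['img']); pickle.dump(p,open(f'{n}0.pkl','wb'))
    for l in ['knob_large','knob_small','leg','hinge','catch','tray_two','tray_three','castor','tape']:
        print(n,l,[(round(d['conf'],2),[int(v) for v in d['point']],int(d['region'].sum())) for d in ctrl.cut_out(l,p)])
E
```

```text
pics
0.0 [0.21453349 0.53295308 0.3029911 ] [-5.97544261e-01 -3.08364934e+00  2.95104951e-03] 0.08519476642938491
scene knob_large [(0.97, [317, 386], 448)]
scene knob_small [(0.69, [298, 314], 176)]
scene leg [(0.68, [206, 331], 730)]
scene hinge [(0.87, [260, 348], 497)]
scene catch [(0.6, [132, 344], 155), (0.48, [221, 394], 292)]
scene tray_two [(0.58, [351, 227], 7095)]
scene tray_three []
scene castor [(0.64, [315, 387], 414), (0.59, [250, 281], 867)]
scene tape [(0.66, [264, 428], 969)]
top knob_large [(0.94, [143, 349], 331), (0.55, [271, 268], 627)]
top knob_small [(0.54, [211, 376], 160), (0.49, [210, 308], 702)]
top leg [(0.88, [272, 269], 649)]
top hinge [(0.65, [209, 307], 661)]
top catch [(0.53, [206, 240], 269)]
top tray_two [(0.8, [241, 463], 6225), (0.68, [143, 347], 365), (0.62, [213, 374], 155)]
top tray_three [(0.84, [247, 150], 9171)]
top castor [(0.79, [272, 346], 936)]
top tape [(0.84, [142, 275], 706)]
```

View pics/scene0.png

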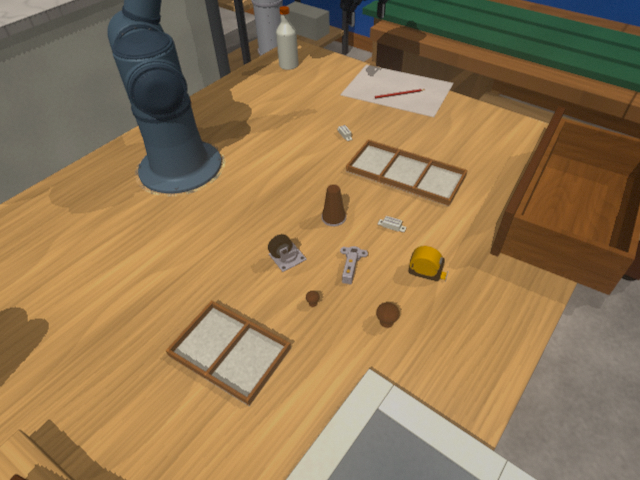

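View pics/top0.png

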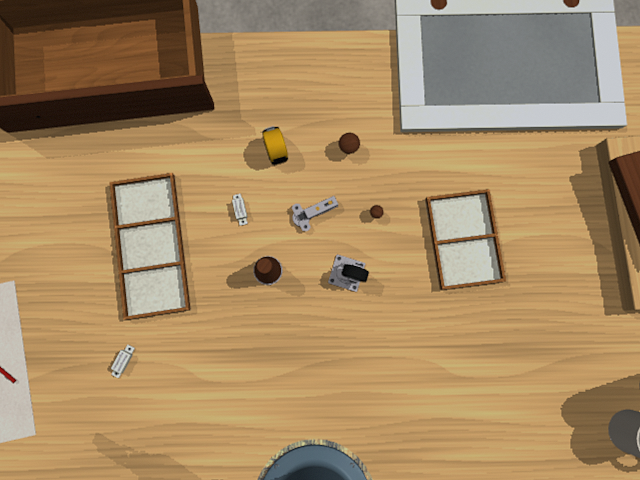

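```bash
cat > h.py <<'E'
import numpy as np,cv2,pickle
def ray(p,uv,z=0.):
    K,R,t=map(np.asarray,(p['camera_matrix'],p['R'],p['t'])); t=t.ravel()
    d=R.T@np.linalg.inv(K)@np.array([uv[0],uv[1],1.]); c=-R.T@t
    return c+d*(z-c[2])/d[2]
def proj(p,X):
    K,R,t=map(np.asarray,(p['camera_matrix'],p['R'],p['t'])); t=t.ravel()
    q=K@(R@np.asarray(X,float)+t); return q[:2]/q[2]
def rotz_tool(s):
    from scipy.spatial.transform import Rotation as Ro
    return Ro.from_rotvec(s['tool_rot']).as_matrix()
E
python3 - <<'E'
from h import *
from cell import ctrl
p=pickle.load(open('top0.pkl','rb')); R=np.array(p['R']);print(p['camera_matrix'][0],-R.T@np.ravel(p['t']))
for n,uv,z in [('catchA',(238,209),.018),('catchB',(122,361),.018),('knobL',(349,143),.03),('knobS',(376,211),.021),('leg top',(267,266),.09),('castor',(345,273),.03),('tape',(275,145),.05),('hinge cup',(301,215),.013),('hinge end',(336,201),.024),('t2',(464,239),.02),('t3',(149,246),.02)]:
    x=ray(p,uv,z); print(n,x.round(3),np.hypot(*x[:2]).round(3))
w=ctrl.snapshot('wrist'); cv2.imwrite('pics/w0.png',w['img']); print(-np.array(w['R']).T@np.ravel(w['t']), np.array(w['R'])[2])
s=ctrl.read_state();print(rotz_tool(s).round(3))
img=p['img']; 
a=cv2.resize(img[180:240,200:280],None,fx=5,fy=5,interpolation=cv2.INTER_CUBIC);b=cv2.resize(img[330:390,80:160],None,fx=5,fy=5,interpolation=cv2.INTER_CUBIC)
cv2.imwrite('pics/c0.png',np.hstack([a,b]))
E
```

```text
[559.35283316   0.         310.85393683] [0.3303926  0.00354348 1.10830694]
catchA [0.56  0.143 0.018] 0.578
catchB [0.268 0.364 0.018] 0.452
knobL [ 0.688 -0.081  0.03 ] 0.693
knobS [ 0.55  -0.131  0.021] 0.565
leg top [0.437 0.081 0.09 ] 0.445
castor [ 0.427 -0.065  0.03 ] 0.432
tape [0.68  0.066 0.05 ] 0.683
hinge cup [0.546 0.018 0.013] 0.547
hinge end [ 0.571 -0.052  0.024] 0.573
t2 [ 0.491 -0.302  0.02 ] 0.576
t3 [0.489 0.317 0.02 ] 0.583
[0.14945837 0.55994397 0.37473708] [ 0.26076218 -0.10420407 -0.95976278]
[[-0.928  0.373  0.   ]
 [ 0.373  0.928  0.   ]
 [-0.     0.    -1.   ]]
```

View pics/w0.png

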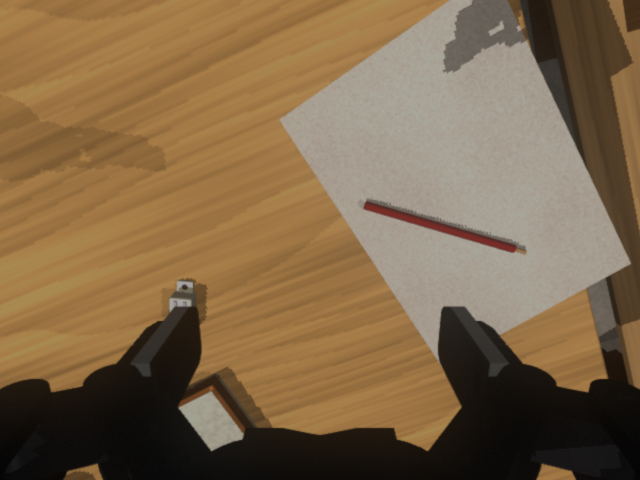

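View pics/c0.png

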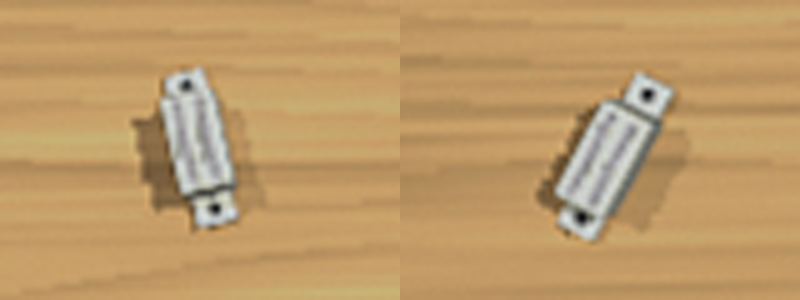

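```bash
python3 - <<'E'
from h import *
p=pickle.load(open('scene0.pkl','rb'))
for uv in [(372,70),(344,132),(391,224)]: print(ray(p,uv,.01).round(3))
img=p['img'];f=lambda a:cv2.resize(a,(400,400),interpolation=cv2.INTER_CUBIC)
cv2.imwrite('pics/c1.png',np.hstack([f(img[40:120,330:410]),f(img[190:250,362:422])]))
E
```

```text
[0.142 0.696 0.01 ]
[0.27  0.361 0.01 ]
[0.564 0.135 0.01 ]
```

View pics/c1.png

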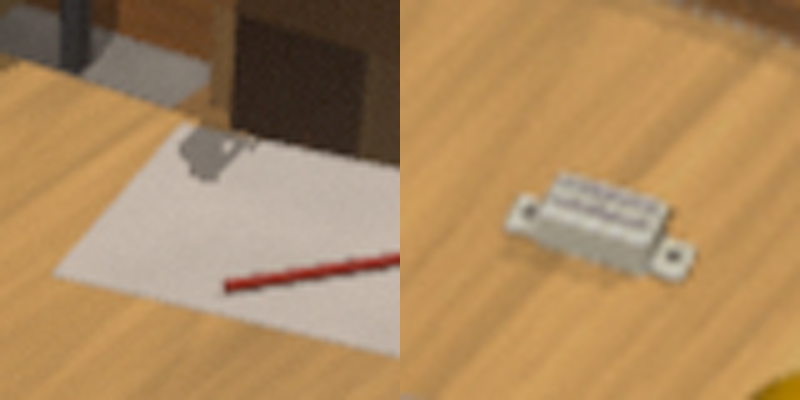

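```bash
cat >> h.py <<'E'
from scipy.optimize import minimize
def circ(r,z,x=0,y=0,n=24):
    a=np.linspace(0,2*np.pi,n,endpoint=False); return np.c_[x+r*np.cos(a),y+r*np.sin(a),np.full(n,z)]
def box(x0,x1,y0,y1,z0,z1): return np.array([[x,y,z] for x in(x0,x1) for y in(y0,y1) for z in(z0,z1)],float)
M={'knob_large':[np.vstack([circ(.0135,0),circ(.0095,.014)]),np.vstack([circ(.0095,.014),circ(.022,.03),circ(.014,.040),circ(.004,.042)])],
'knob_small':[np.vstack([circ(.0085,0),circ(.006,.01)]),np.vstack([circ(.006,.01),circ(.014,.021),circ(.009,.0285),circ(.003,.03)])],
'leg':[np.vstack([circ(.029,0),circ(.029,.004)]),np.vstack([circ(.027,.004),circ(.024,.022)]),np.vstack([circ(.024,.022),circ(.015,.09)])],
'hinge':[np.vstack([circ(.0175,0,-.03),circ(.0175,.013,-.03)]),np.vstack([circ(.006,.011,-.03,.024),circ(.006,.013,-.03,-.024)]),box(-.03,.006,-.01,.01,.01,.024),box(.006,.047,-.01,.01,0,.024)],
'catch':[box(-.02,.02,-.011,.011,0,.018),box(-.032,.032,-.008,.008,0,.004)]}
def sil(p,name,x,y,th=0,z0=0,S=4):
    c,s=np.cos(th),np.sin(th);Rz=np.array([[c,-s,0],[s,c,0],[0,0,1]])
    K,R,t=map(np.asarray,(p['camera_matrix'],p['R'],p['t']));t=t.ravel()
    im=np.zeros((480,640),np.uint8)
    for P in M[name]:
        q=(K@(R@((P@Rz.T)+[x,y,z0]).T+t[:,None]));q=(q[:2]/q[2]).T
        h=cv2.convexHull(q.astype(np.float32)); cv2.fillConvexPoly(im,np.round(h*16).astype(np.int32),1,shift=4)
    return im.astype(bool)
def fit(obs,name,x0,th=None,z0=0):
    # obs list of (pic,region) ; maximise IoU
    def f(v):
        return -sum((lambda a,b:(a&b).sum()/max(1,(a|b).sum()))(sil(p,name,v[0],v[1],v[2]/10 if len(v)>2 else 0,z0),r) for p,r in obs)/len(obs)
    v0=np.array(list(x0)+([th*10] if th is not None else []))
    n=len(v0);st=np.vstack([v0]+[v0+d for d in np.diag([.006,.006,2.][:n])])
    r=minimize(f,v0,method='Nelder-Mead',options=dict(initial_simplex=st,xatol=2e-4,fatol=1e-4))
    r=minimize(f,r.x,method='Nelder-Mead',options=dict(initial_simplex=r.x+np.vstack([np.zeros(n),-np.diag([.004,.004,1.][:n])]),xatol=2e-4,fatol=1e-4))
    v=r.x.copy()
    if n>2: v[2]/=10
    return v,-r.fun
def plan(s,grasp,yaw=None,n=None,off=.054):
    """rows moving grasp point to world xyz with tool-x yaw (deg, mod 180)"""
    R=rotz_tool(s);cur=np.array(s['eef_pos']);tgt=np.array(grasp)+[0,0,off];d=tgt-cur
    y0=np.degrees(np.arctan2(R[1,0],R[0,0]))
    dy=0 if yaw is None else (yaw-y0+90)%180-90
    if n is None: n=max(1,int(np.ceil(max(np.linalg.norm(d)/.04,abs(dy)/8))))
    print('yaw now',y0.round(1),'dyaw',round(dy,1),'q1,q6',np.degrees(s['joints'])[[0,5]].round(0),'n',n,'d',(d*100).round(2))
    rows=[]
    for i in range(n):
        a=np.radians(y0+dy*i/n);tx=np.array([np.cos(a),np.sin(a)]);ty=np.array([np.sin(a),-np.cos(a)])
        rows.append([[round(float(tx@d[:2])*100/n,2),round(float(ty@d[:2])*100/n,2),round(-d[2]*100/n,2)],[0,0,round(-dy/n,1)]])
    print(rows if dy else [rows[0],n])
E
python3 - <<'E'
from h import *
from cell import ctrl
T=ctrl.snapshot('top');S=ctrl.snapshot('scene')
g={'knob_large':((.688,-.081),None),'knob_small':((.55,-.131),None),'leg':((.44,.08),None),'hinge':((.558,-.015),np.arctan2(.025,-.07)+np.pi),'catch':((.562,.139),np.radians(10))}
def sel(l,p,x0):
    for d in ctrl.cut_out(l,p):
        c=proj(p,[*x0,.02]);
        if np.hypot(d['point'][1]-c[0],d['point'][0]-c[1])<22: return (p,d['region'])
for l,(x0,th) in g.items():
    o=[q for q in (sel(l,T,x0),sel(l,S,x0)) if q]
    for k in [[i] for i in range(len(o))]+[list(range(len(o)))]:
        v,c=fit([o[i] for i in k],l,x0,th); print(l,k,v.round(4),round(c,2))
t=T['img']
for a,b in [((180,300),(400,520)),((165,330),(80,230))]:
    cv2.imwrite(f'pics/t{b[0]}.png',cv2.resize(t[a[0]:a[1],b[0]:b[1]],None,fx=5 if b[0]==400 else 3.6,fy=5 if b[0]==400 else 3.6,interpolation=cv2.INTER_CUBIC))
E
```

```text
knob_large [0] [ 0.6879 -0.0814] 0.86
knob_large [1] [ 0.6892 -0.08  ] 0.95
knob_large [0, 1] [ 0.6893 -0.08  ] 0.9
knob_small [0] [ 0.5491 -0.1306] 0.85
knob_small [1] [ 0.5487 -0.1308] 0.98
knob_small [0, 1] [ 0.5488 -0.1308] 0.9
leg [0] [0.4384 0.087 ] 0.85
leg [1] [0.4382 0.0858] 0.93
leg [0, 1] [0.4383 0.0858] 0.89
hinge [0] [ 0.5548 -0.0083  5.145 ] 0.92
hinge [0] [ 0.5548 -0.0083  5.145 ] 0.92
catch [0] [0.5609 0.142  0.2434] 0.79
catch [1] [0.561 0.141 0.183] 0.72
catch [0, 1] [0.563  0.1416 0.1943] 0.75
```

View pics/t400.png

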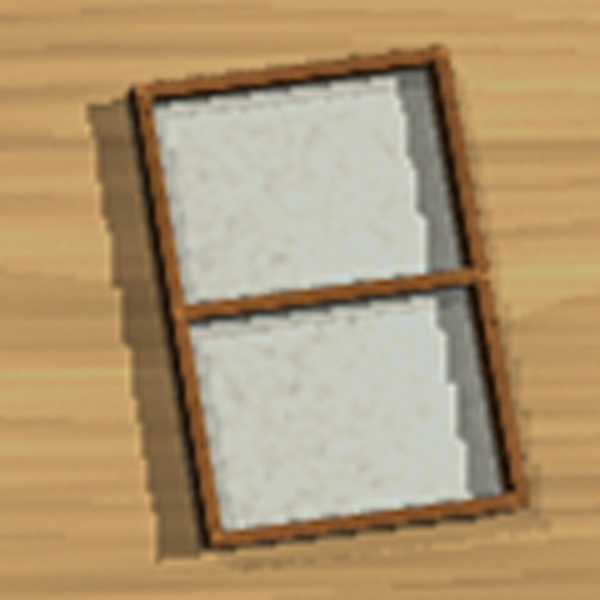

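View pics/t80.png

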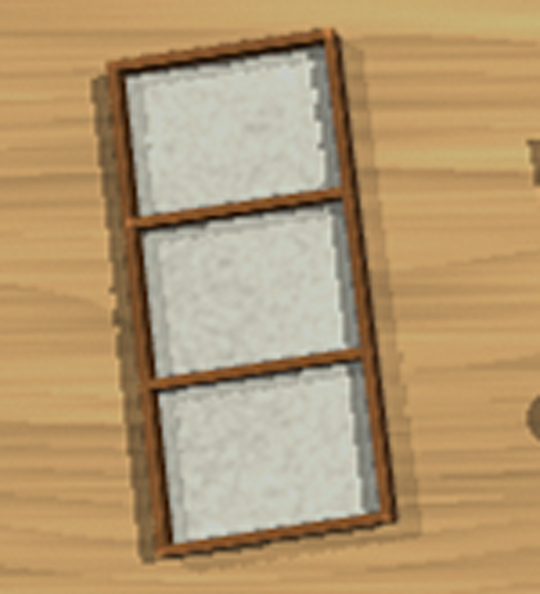

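```bash
python3 - <<'E'
from h import *
p=pickle.load(open('top0.pkl','rb'))
def go(C,o,f,offs):
    X=np.array([ray(p,(c[0]/f+o[0]-.4,c[1]/f+o[1]-.4),.02)[:2] for c in C])
    ctr=X.mean(0); ax=(X[0]+X[1]-X[2]-X[3])/2; print('len',np.linalg.norm(ax),'w',np.linalg.norm((X[0]+X[3]-X[1]-X[2])/2)); th=np.arctan2(ax[1],ax[0]); ay=(X[0]+X[3]-X[1]-X[2])/2; print('ctr',ctr.round(4),'th',np.degrees(th).round(1),np.degrees(np.arctan2(ay[1],ay[0])).round(1)-90)
    for q in offs: print(q,(ctr+q*np.array([np.cos(th),np.sin(th)])).round(4))
go([(137,90),(445,48),(525,500),(207,545)],(400,180),5,(-.045,.045))
go([(108,66),(337,30),(395,520),(158,555)],(80,165),3.6,(-.09,0,.09))
from cell import ctrl
plan(ctrl.read_state(),(.6893,-.080,.15),None)
E
```

```text
len 0.18200016466644886 w 0.12522771028836413
ctr [ 0.4924 -0.3047] th 5.8 6.900000000000006
-0.045 [ 0.4477 -0.3093]
0.045 [ 0.5372 -0.3002]
len 0.2728596069721807 w 0.1277047643883215
ctr [0.4912 0.3178] th 7.7 7.700000000000003
-0.09 [0.402  0.3058]
0 [0.4912 0.3178]
0.09 [0.5804 0.3298]
yaw now 158.1 dyaw 0 q1,q6 [62. 84.] n 20 d [ 47.45 -61.34  -9.99]
[[[-3.35, -1.96, np.float64(0.5)], [0, 0, 0.0]], 20]
```

{"fn": "send_rows", "kwargs": {
  "steps": [
    [[-3.35,-1.95,0.5],[0,0,0]],
    [[-3.35,-1.95,0.5],[0,0,0]],
    [[-3.35,-1.95,0.5],[0,0,0]],
    [[-3.35,-1.95,0.5],[0,0,0]],
    [[-3.35,-1.95,0.5],[0,0,0]],
    [[-3.35,-1.95,0.5],[0,0,0]],
    [[-3.35,-1.95,0.5],[0,0,0]],
    [[-3.35,-1.95,0.5],[0,0,0]],
    [[-3.35,-1.95,0.5],[0,0,0]],
    [[-3.35,-1.95,0.5],[0,0,0]],
    [[-3.35,-1.95,0.5],[0,0,0]],
    [[-3.35,-1.95,0.5],[0,0,0]]
  ],
  "grip_force": 30
}}

```text
t: 2.85
eef_pos: [0.5012, 0.1648, 0.2439]
tool_rot: [0.598, 3.084, 0.001]
contact_force: [0.3, 0.0, -0.1]
finger_gap: 0.0855
```

{"fn": "send_rows", "kwargs": {
  "steps": [
    [[-3.35,-1.95,0.5],[0,0,0]],
    [[-3.35,-1.95,0.5],[0,0,0]],
    [[-3.35,-1.95,0.5],[0,0,0]],
    [[-3.35,-1.95,0.5],[0,0,0]],
    [[-3.35,-1.95,0.5],[0,0,0]],
    [[-3.35,-1.95,0.5],[0,0,0]],
    [[-3.35,-1.95,0.5],[0,0,0]],
    [[0,0,0],[0,0,0]]
  ]
}}

```text
t: 3.65
eef_pos: [0.6688, -0.0523, 0.2072]
tool_rot: [0.605, 3.082, -0.002]
contact_force: [-0.8, -0.2, 0.3]
finger_gap: 0.0855
```

```bash
python3 - <<'E'
from h import *
from cell import ctrl
w=ctrl.snapshot('wrist'); cv2.imwrite('pics/w1.png',w['img'])
s=ctrl.read_state();print(s['eef_pos'],s['tool_rot'],s['contact_force'])
for d in ctrl.cut_out('knob_large',w):
    print(d['conf'],d['point']); print(fit([(w,d['region'])],'knob_large',(.689,-.08)))
plan(s,(.6893,-.080,.036))
E
```

```text
[ 0.6676249  -0.05016014  0.20771835] [-6.02392460e-01 -3.08271417e+00 -3.51558740e-05] [-0.17801714  0.70139979  0.43223497]
0.64 [283.0, 292.8]
(array([ 0.69055369, -0.08185181]), np.float64(0.969414506262744))
yaw now 157.9 dyaw 0 q1,q6 [-10.  12.] n 4 d [  2.17  -2.98 -11.77]
[[[-0.78, -0.49, np.float64(2.94)], [0, 0, 0.0]], 4]
```

View pics/w1.png

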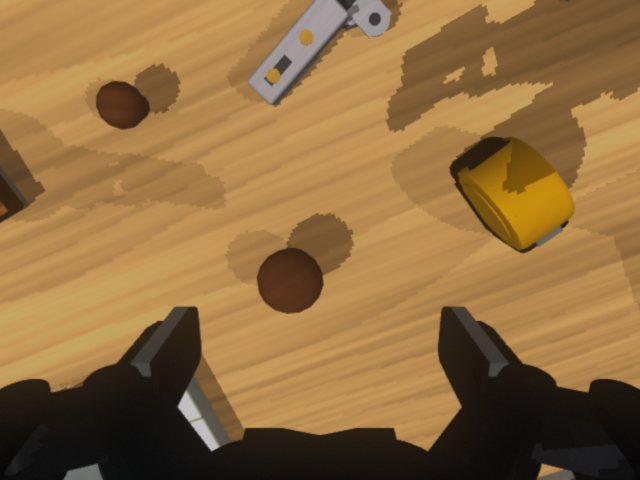

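{"fn": "send_rows", "kwargs": {
  "steps": [
    [[-1.6,-1.0,0],[0,0,0]],
    [[-1.6,-1.0,1],[0,0,0]],
    [[0,0,3],[0,0,0]],
    [[0,0,3],[0,0,0]],
    [[0,0,2.5],[0,0,0]],
    [[0,0,1.5],[0,0,0]],
    [[0,0,0.7],[0,0,0]],
    [[0,0,0],[0,0,0]],
    [[0,0,0],[0,0,0]]
  ]
}}

```text
t: 4.65
eef_pos: [0.6895, -0.078, 0.0932]
tool_rot: [0.596, 3.083, 0.0]
contact_force: [-0.5, -1.0, 0.0]
finger_gap: 0.0854
```

```bash
python3 - <<'E'
from h import *
from cell import ctrl
w=ctrl.snapshot('wrist'); cv2.imwrite('pics/w2.png',w['img'])
s=ctrl.read_state();print(s['eef_pos'],s['contact_force'])
plan(s,(.690,-.081,.036))
E
```

```text
[ 0.68985424 -0.07821689  0.09354177] [-0.43827529 -0.96003554  0.02592274]
yaw now 158.1 dyaw 0 q1,q6 [-12.  10.] n 1 d [ 0.01 -0.28 -0.35]
[[[-0.12, -0.25, np.float64(0.35)], [0, 0, 0.0]], 1]
```

View pics/w2.png

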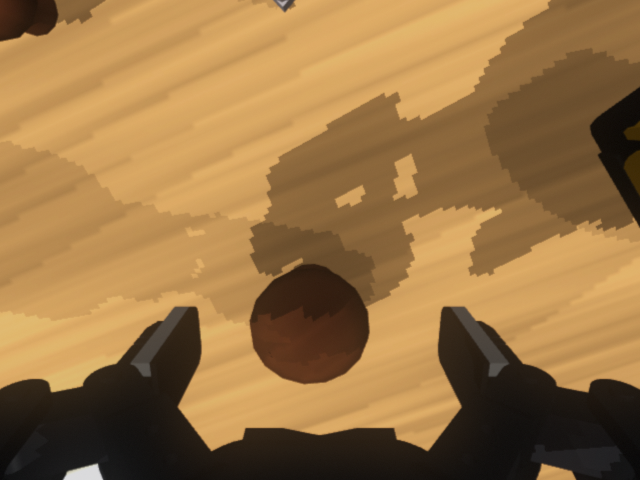

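{"fn": "send_rows", "kwargs": {
  "steps": [
    [[-0.1,-0.25,0.35],[0,0,0]],
    [[0,0,0],[0,0,0]]
  ]
}}

```text
t: 4.9
eef_pos: [0.6893, -0.0816, 0.0889]
tool_rot: [0.598, 3.083, -0.0]
contact_force: [-0.3, 0.9, -0.3]
finger_gap: 0.0852
```

{"fn": "send_rows", "kwargs": {
  "steps": [
    [[0,0,0],[0,0,0]],
    [[0,0,0],[0,0,0]],
    [[0,0,0],[0,0,0]],
    [[0,0,0],[0,0,0]],
    [[0,0,0],[0,0,0]],
    [[0,0,0],[0,0,0]],
    [[0,0,0],[0,0,0]],
    [[0,0,0],[0,0,0]]
  ],
  "gripper": 1
}}

```text
t: 5.7
eef_pos: [0.6894, -0.0813, 0.0888]
tool_rot: [0.597, 3.083, 0.0]
contact_force: [-0.4, -0.6, 3.9]
finger_gap: 0.0421
```

```bash
python3 - <<'E'
from h import *
from cell import ctrl
w=ctrl.snapshot('wrist'); cv2.imwrite('pics/w3.png',w['img'])
s=ctrl.read_state();print(s['eef_pos'],s['contact_force'],s['finger_gap'])
E
```

```text
[ 0.68936719 -0.08132458  0.08880212] [0.81867712 0.14955835 3.77749481] 0.04144577961592536
```

View pics/w3.png

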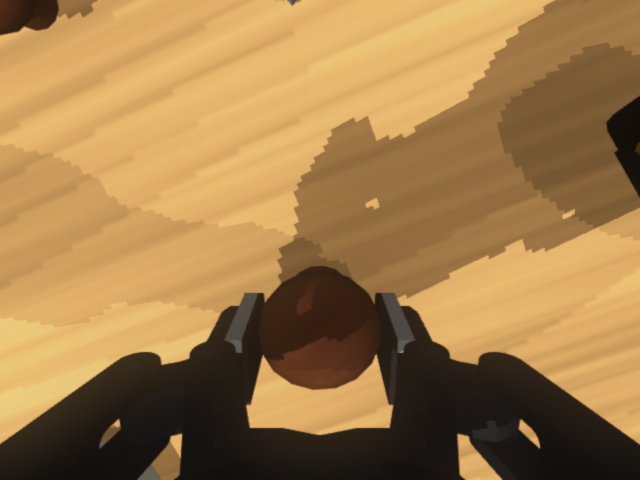

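{"fn": "send_rows", "kwargs": {
  "steps": [
    [[0,0,0],[0,0,0]],
    [[0,0,0.2],[0,0,0]],
    [[0,0,0.7],[0,0,0]],
    [[0,0,0],[0,0,0]]
  ],
  "gripper": 0.3
}}

```text
t: 6.15
eef_pos: [0.6878, -0.0809, 0.0775]
tool_rot: [-0.597, -3.081, -0.0]
contact_force: [0.7, 0.8, 0.4]
finger_gap: 0.0595
```

{"fn": "send_rows", "kwargs": {
  "steps": [
    [[0,0,0],[0,0,0]],
    [[0,0,0],[0,0,0]],
    [[0,0,0],[0,0,0]],
    [[0,0,0],[0,0,0]],
    [[0,0,0],[0,0,0]],
    [[0,0,0],[0,0,0]]
  ],
  "gripper": 1
}}

```text
t: 6.75
eef_pos: [0.689, -0.0812, 0.0794]
tool_rot: [-0.598, -3.084, -0.0]
contact_force: [0.0, 0.1, -0.5]
finger_gap: 0.0419
```

{"fn": "send_rows", "kwargs": {
  "steps": [
    [[0,0,-1],[0,0,0]],
    [[0,0,-2],[0,0,0]],
    [[0,0,-3],[0,0,0]],
    [[0.5,-2,0],[0,0,0]],
    [[0.8,-3.5,0],[0,0,0]],
    [[0.8,-3.5,0],[0,0,0]],
    [[0.9,-3.8,0],[0,0,0]],
    [[0.9,-4,0],[0,0,0]],
    [[0.9,-4,0],[0,0,0]],
    [[0.8,-3.2,0],[0,0,0]],
    [[0.4,-2,0],[0,0,0]],
    [[0,0,0],[0,0,0]]
  ]
}}

```text
t: 7.95
eef_pos: [0.535, -0.3026, 0.1404]
tool_rot: [0.604, 3.082, -0.002]
contact_force: [0.8, 0.5, -0.8]
finger_gap: 0.0418
```

```bash
python3 - <<'E'
from h import *
from cell import ctrl
w=ctrl.snapshot('wrist'); cv2.imwrite('pics/w4.png',w['img'])
s=ctrl.read_state();print(s['eef_pos'],s['contact_force'],s['finger_gap'])
plan(s,(.537,-.300,.031))
E
```

```text
[ 0.53590669 -0.30114287  0.14027852] [-0.02381611  0.16376451 -0.33079336] 0.04225519236163865
yaw now 157.9 dyaw 0 q1,q6 [-35. -13.] n 2 d [ 0.11  0.11 -5.53]
[[[-0.03, 0.07, np.float64(2.76)], [0, 0, 0.0]], 2]
```

View pics/w4.png

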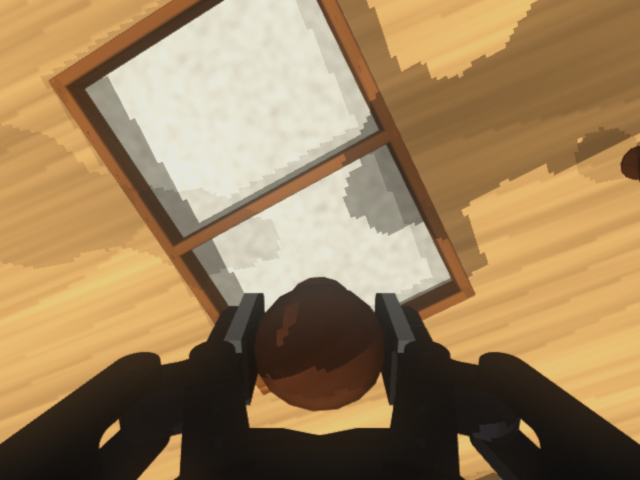

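```bash
python3 - <<'E'
from h import *
from cell import ctrl
w=ctrl.snapshot('wrist')
for uv in [(473,291),(50,80)]: print(ray(w,uv,.02))
th=np.radians(6.3);c,s_=np.cos(th),np.sin(th)
for a,b in [(.093,.0635),(-.093,-.0635)]: print(.4924+a*c-b*s_,-.3047+a*s_+b*c)
E
```

```text
[ 0.57779645 -0.23285184  0.02      ]
[ 0.41013575 -0.37785398  0.02      ]
0.5778702401030504 -0.2313781883971289
0.4069297598969497 -0.3780218116028712
```

{"fn": "send_rows", "kwargs": {
  "steps": [
    [[0,0.1,2],[0,0,0]],
    [[0,0,2],[0,0,0]],
    [[0,0,0.8],[0,0,0]],
    [[0,0,0.3],[0,0,0]],
    [[0,0,0.2],[0,0,0]],
    [[0,0,0.2],[0,0,0]],
    [[0,0,0],[0,0,0]],
    [[0,0,0],[0,0,0]]
  ]
}}

```text
t: 8.85
eef_pos: [0.537, -0.2993, 0.085]
tool_rot: [0.598, 3.083, -0.0]
contact_force: [0.1, -0.3, 0.0]
finger_gap: 0.0422
```

{"fn": "send_rows", "kwargs": {
  "steps": [
    [[0,0,0.1],[0,0,0]],
    [[0,0,0],[0,0,0]]
  ]
}}

```text
t: 9.05
eef_pos: [0.537, -0.2994, 0.084]
tool_rot: [0.598, 3.083, -0.001]
contact_force: [0.1, -0.9, 2.2]
finger_gap: 0.0415
```

{"fn": "send_rows", "kwargs": {
  "steps": [
    [[0,0,0],[0,0,0]],
    [[0,0,0],[0,0,0]],
    [[0,0,0],[0,0,0]],
    [[0,0,0],[0,0,0]],
    [[0,0,0],[0,0,0]],
    [[0,0,-1],[0,0,0]],
    [[0,0,-3],[0,0,0]],
    [[0,0,-4],[0,0,0]],
    [[0,0,-4],[0,0,0]],
    [[0,0,-2],[0,0,0]],
    [[0,0,0],[0,0,0]]
  ],
  "gripper": 0.3
}}

```text
t: 10.15
eef_pos: [0.5386, -0.3004, 0.2284]
tool_rot: [0.596, 3.076, -0.005]
contact_force: [0.7, -0.9, -0.3]
finger_gap: 0.0597
```

```bash
python3 - <<'E'
from h import *
from cell import ctrl
s=ctrl.read_state();print(s['eef_pos'],s['finger_gap'])
t=ctrl.snapshot('scene')
cv2.imwrite('pics/s1.png',cv2.resize(t['img'][200:420,130:430],None,fx=2.5,fy=2.5))
plan(s,(.4383,.0862,.15))
E
```

```text
[ 0.53861288 -0.30038504  0.22842379] 0.05968660085551322
yaw now 158.1 dyaw 0 q1,q6 [-35. -13.] n 11 d [-10.03  38.66  -2.44]
[[[2.16, 2.92, np.float64(0.22)], [0, 0, 0.0]], 11]
```

View pics/s1.png

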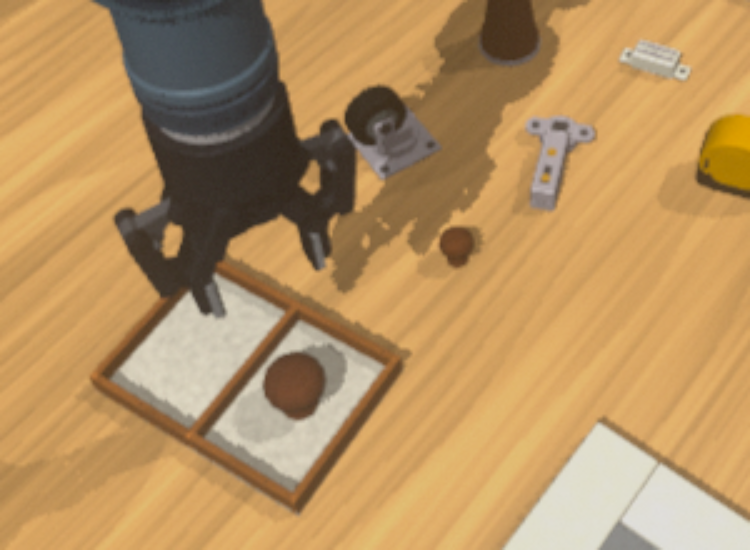

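{"fn": "send_rows", "kwargs": {
  "steps": [
    [[1.5,2.1,0],[0,0,0]],
    [[2.2,3.0,0],[0,0,0]],
    [[2.2,3.0,0],[0,0,0]],
    [[2.2,3.0,0],[0,0,0]],
    [[2.2,3.0,0],[0,0,0]],
    [[2.2,3.0,0],[0,0,0]],
    [[2.2,3.0,0],[0,0,0]],
    [[2.2,3.0,0],[0,0,0]],
    [[2.2,3.0,0],[0,0,0]],
    [[2.2,3.0,0],[0,0,0]],
    [[1.5,2.0,0.8],[0,0,0]],
    [[0,0,0],[0,0,0]]
  ],
  "gripper": 0
}}

```text
t: 11.4
eef_pos: [0.4383, 0.0769, 0.2131]
tool_rot: [-0.59, -3.08, 0.0]
contact_force: [0.4, 0.1, -1.3]
finger_gap: 0.0855
```

```bash
python3 - <<'E'
from h import *
from cell import ctrl
w=ctrl.snapshot('wrist'); cv2.imwrite('pics/w5.png',w['img'])
s=ctrl.read_state();print(s['eef_pos'],s['finger_gap'])
for d in ctrl.cut_out('leg',w):
    print(d['conf'],d['point']); v,c=fit([(w,d['region'])],'leg',(.4383,.0862));print(v,c)
plan(s,(.4383,.0862,.05))
E
```

```text
[0.43932526 0.07555054 0.21366556] 0.08555016081961687
0.86 [231.2, 331.2]
[0.43940315 0.08539497] 0.9612799532437172
yaw now 158.2 dyaw 0 q1,q6 [ 2. 23.] n 3 d [ -0.1    1.06 -10.97]
[[[0.16, 0.32, np.float64(3.66)], [0, 0, 0.0]], 3]
```

View pics/w5.png

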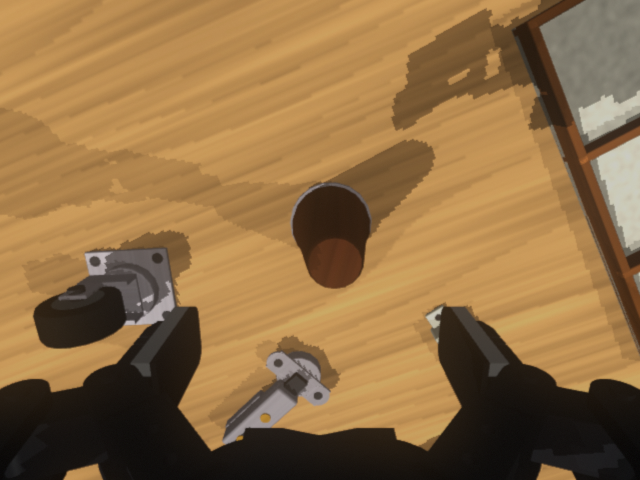

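{"fn": "send_rows", "kwargs": {
  "steps": [
    [[0.4,0.95,0],[0,0,0]],
    [[0,0,0],[0,0,0]],
    [[0,0,3],[0,0,0]],
    [[0,0,3],[0,0,0]],
    [[0,0,2.5],[0,0,0]],
    [[0,0,1.5],[0,0,0]],
    [[0,0,0.9],[0,0,0]],
    [[0,0,0],[0,0,0]],
    [[0,0,0],[0,0,0]]
  ]
}}

```text
t: 12.4
eef_pos: [0.4417, 0.0847, 0.1069]
tool_rot: [0.598, 3.083, 0.0]
contact_force: [-0.5, 1.0, -1.0]
finger_gap: 0.0853
```

```bash
python3 - <<'E'
from h import *
from cell import ctrl
s=ctrl.read_state();print(s['eef_pos'],s['contact_force'])
plan(s,(.439,.0857,.05))
E
```

```text
[0.44174227 0.08470519 0.10693737] [-0.45411378  1.00602015 -0.95672225]
yaw now 158.0 dyaw 0 q1,q6 [ 3. 25.] n 1 d [-0.27  0.1  -0.29]
[[[0.29, -0.01, np.float64(0.29)], [0, 0, 0.0]], 1]
```

{"fn": "send_rows", "kwargs": {
  "steps": [
    [[0.25,0,0.2],[0,0,0]],
    [[0,0,0],[0,0,0]]
  ]
}}

```text
t: 12.6
eef_pos: [0.439, 0.0859, 0.1049]
tool_rot: [0.597, 3.083, 0.001]
contact_force: [0.5, 0.3, 0.1]
finger_gap: 0.0849
```

{"fn": "send_rows", "kwargs": {
  "steps": [
    [[0,0,0],[0,0,0]],
    [[0,0,0],[0,0,0]],
    [[0,0,0],[0,0,0]],
    [[0,0,0],[0,0,0]],
    [[0,0,0],[0,0,0]],
    [[0,0,0],[0,0,0]],
    [[0,0,0],[0,0,0]],
    [[0,0,0],[0,0,0]],
    [[0,0,0],[0,0,0]]
  ],
  "gripper": 1,
  "grip_force": 50
}}

```text
t: 13.5
eef_pos: [0.439, 0.0858, 0.1051]
tool_rot: [0.598, 3.084, -0.0]
contact_force: [-2.0, -0.3, 7.1]
finger_gap: 0.0414
```

```bash
python3 - <<'E'
from h import *
from cell import ctrl
w=ctrl.snapshot('wrist'); cv2.imwrite('pics/w6.png',w['img'])
s=ctrl.read_state();print(s['eef_pos'],s['contact_force'],s['finger_gap'])
E
```

```text
[0.43899123 0.08581046 0.10510656] [-1.83737746 -0.53754514  7.51457644] 0.04068948168452467
```

View pics/w6.png

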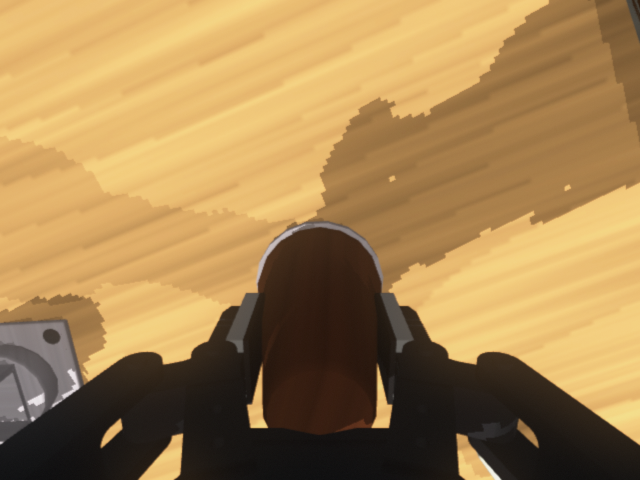

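{"fn": "send_rows", "kwargs": {
  "steps": [
    [[0,0,-0.5],[0,0,0]],
    [[0,0,-1],[0,0,0]],
    [[0,0,-1.5],[0,0,0]],
    [[0,0,-2],[0,0,0]],
    [[0,0,-2],[0,0,0]],
    [[0,0,-2],[0,0,0]],
    [[0,0,-1],[0,0,0]],
    [[0,0,0],[0,0,0]]
  ]
}}

```text
t: 14.35
eef_pos: [0.44, 0.0859, 0.206]
tool_rot: [0.597, 3.081, 0.001]
contact_force: [-0.2, -0.8, -1.9]
finger_gap: 0.0409
```

```bash
python3 - <<'E'
from h import *
from cell import ctrl
w=ctrl.snapshot('wrist'); cv2.imwrite('pics/w7.png',w['img'])
s=ctrl.read_state();print(s['eef_pos'],s['contact_force'],s['finger_gap'])
plan(s,(.4477,-.3093,.14))
E
```

```text
[0.43923791 0.08587931 0.20485835] [ 0.16356583 -0.74810654 -1.7421128 ] 0.04082559839322658
yaw now 158.1 dyaw 0 q1,q6 [ 3. 25.] n 10 d [  0.85 -39.52  -1.09]
[[[-1.55, -3.63, np.float64(0.11)], [0, 0, 0.0]], 10]
```

View pics/w7.png

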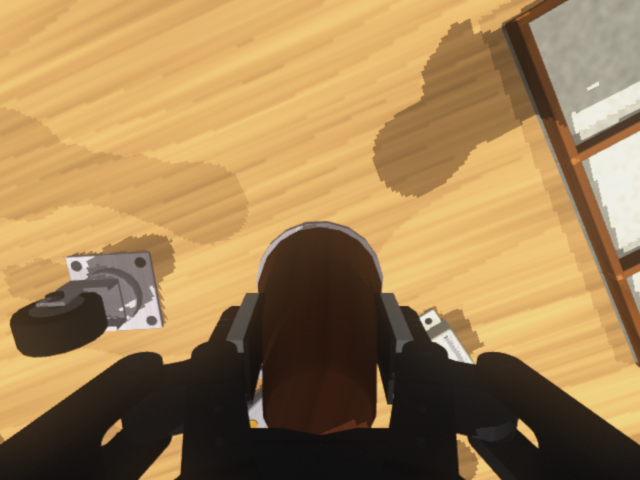

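{"fn": "send_rows", "kwargs": {
  "steps": [
    [[-0.8,-1.8,-0.5],[0,0,0]],
    [[-1.4,-3.3,-0.5],[0,0,0]],
    [[-1.5,-3.6,0],[0,0,0]],
    [[-1.5,-3.6,0],[0,0,0]],
    [[-1.5,-3.6,0],[0,0,0]],
    [[-1.5,-3.6,0],[0,0,0]],
    [[-1.5,-3.6,0],[0,0,0]],
    [[-1.5,-3.6,0],[0,0,0]],
    [[-1.5,-3.6,0],[0,0,0]],
    [[-1.4,-3.4,0],[0,0,0]],
    [[-0.9,-2.2,0],[0,0,0]],
    [[0,0,0],[0,0,0]]
  ]
}}

```text
t: 15.6
eef_pos: [0.4434, -0.3061, 0.2128]
tool_rot: [-0.603, -3.082, 0.0]
contact_force: [0.3, -0.0, -0.6]
finger_gap: 0.0405
```

```bash
python3 - <<'E'
from h import *
from cell import ctrl
w=ctrl.snapshot('wrist'); cv2.imwrite('pics/w8.png',w['img'])
s=ctrl.read_state();print(s['eef_pos'],s['contact_force'],s['finger_gap'])
plan(s,(.4477,-.3093,.057))
E
```

```text
[ 0.44319948 -0.30412182  0.21277265] [ 0.46697242 -0.41905946 -0.89144777] 0.04105790377793215
yaw now 157.9 dyaw 0 q1,q6 [-41. -19.] n 3 d [  0.45  -0.52 -10.18]
[[[-0.2, -0.1, np.float64(3.39)], [0, 0, 0.0]], 3]
```

View pics/w8.png

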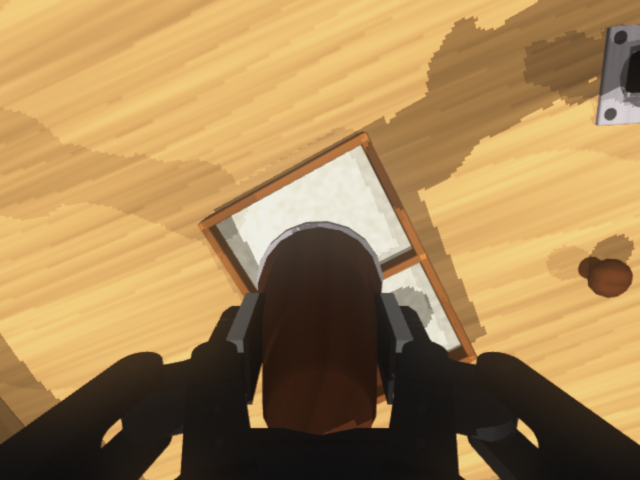

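{"fn": "send_rows", "kwargs": {
  "steps": [
    [[-0.6,-0.3,0],[0,0,0]],
    [[0,0,3],[0,0,0]],
    [[0,0,3],[0,0,0]],
    [[0,0,2],[0,0,0]],
    [[0,0,1.2],[0,0,0]],
    [[0,0,0.5],[0,0,0]],
    [[0,0,0.2],[0,0,0]],
    [[0,0,0.1],[0,0,0]],
    [[0,0,0],[0,0,0]],
    [[0,0,0],[0,0,0]]
  ]
}}

```text
t: 16.65
eef_pos: [0.4488, -0.3087, 0.1152]
tool_rot: [0.597, 3.083, -0.001]
contact_force: [0.2, 0.6, -0.6]
finger_gap: 0.0409
```

{"fn": "send_rows", "kwargs": {
  "steps": [
    [[0,0,0.2],[0,0,0]],
    [[0,0,0.2],[0,0,0]],
    [[0,0,0],[0,0,0]]
  ]
}}

```text
t: 16.95
eef_pos: [0.4483, -0.3083, 0.1103]
tool_rot: [0.598, 3.084, 0.0]
contact_force: [0.3, 0.2, -0.8]
finger_gap: 0.0407
```

{"fn": "send_rows", "kwargs": {
  "steps": [
    [[0,0,0.1],[0,0,0]],
    [[0,0,0],[0,0,0]]
  ]
}}

```text
t: 17.15
eef_pos: [0.4483, -0.3082, 0.1102]
tool_rot: [0.598, 3.084, -0.0]
contact_force: [-0.8, 1.0, 5.5]
finger_gap: 0.0411
```

{"fn": "send_rows", "kwargs": {
  "steps": [
    [[0,0,0],[0,0,0]],
    [[0,0,0],[0,0,0]],
    [[0,0,0],[0,0,0]],
    [[0,0,0],[0,0,0]],
    [[0,0,0],[0,0,0]],
    [[0,0,-1],[0,0,0]],
    [[0,0,-3],[0,0,0]],
    [[0,0,-4],[0,0,0]],
    [[0,0,-4],[0,0,0]],
    [[0,0,-1],[0,0,0]],
    [[0,0,0],[0,0,0]]
  ],
  "gripper": 0.25
}}

```text
t: 18.25
eef_pos: [0.4495, -0.3092, 0.2421]
tool_rot: [0.597, 3.08, -0.004]
contact_force: [0.2, -0.9, -0.4]
finger_gap: 0.0642
```

```bash
python3 - <<'E'
from h import *
from cell import ctrl
s=ctrl.read_state();print(s['eef_pos'],s['finger_gap'])
t=ctrl.snapshot('scene')
cv2.imwrite('pics/s2.png',cv2.resize(t['img'][200:420,130:430],None,fx=2.5,fy=2.5))
plan(s,(.549,-.131,.14))
E
```

```text
[ 0.44949694 -0.30922311  0.24213601] 0.06416309297528185
yaw now 158.1 dyaw 0 q1,q6 [-41. -19.] n 6 d [ 9.95 17.82 -4.81]
[[[-0.43, 3.37, np.float64(0.8)], [0, 0, 0.0]], 6]
```

View pics/s2.png

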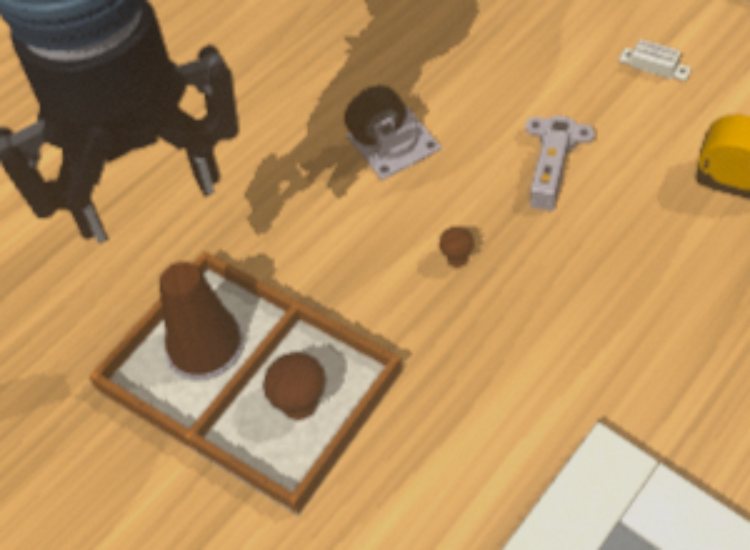

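{"fn": "send_rows", "kwargs": {
  "steps": [
    [[-0.2,1.7,0],[0,0,0]],
    [[-0.4,3.4,0.5],[0,0,0]],
    [[-0.4,3.4,1],[0,0,0]],
    [[-0.4,3.4,1],[0,0,0]],
    [[-0.5,3.4,1],[0,0,0]],
    [[-0.4,3.1,1],[0,0,0]],
    [[-0.3,1.8,0.3],[0,0,0]],
    [[0,0,0],[0,0,0]]
  ],
  "grip_force": 25
}}

```text
t: 19.1
eef_pos: [0.5469, -0.1279, 0.1883]
tool_rot: [-0.591, -3.08, -0.002]
contact_force: [-0.0, 0.5, 0.1]
finger_gap: 0.0637
```

```bash
python3 - <<'E'
from h import *
from cell import ctrl
w=ctrl.snapshot('wrist'); cv2.imwrite('pics/w9.png',w['img'])
s=ctrl.read_state();print(s['eef_pos'],s['finger_gap'])
for d in ctrl.cut_out('knob_small',w):
    print(d['conf'],d['point']); v,c=fit([(w,d['region'])],'knob_small',(.549,-.131));print(v,c)
plan(s,(.549,-.131,.024))
E
```

```text
[ 0.54673691 -0.12925102  0.18903689] 0.06392277415218592
0.94 [249.8, 314.1]
[ 0.5507388  -0.13274304] 0.9535327816677276
0.47 [265.9, 66.7]
[ 0.549 -0.131] 0.0
yaw now 158.2 dyaw 0 q1,q6 [-20.   2.] n 3 d [  0.23  -0.17 -11.1 ]
[[[-0.09, -0.03, np.float64(3.7)], [0, 0, 0.0]], 3]
```

View pics/w9.png

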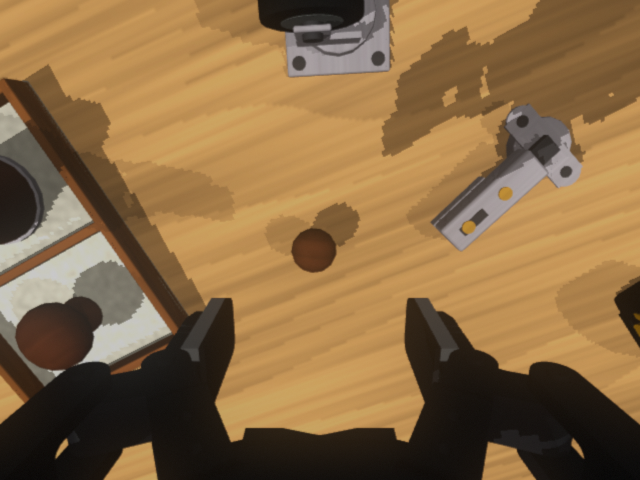

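{"fn": "send_rows", "kwargs": {
  "steps": [
    [[-0.4,-0.15,1],[0,0,0]],
    [[0,0,3],[0,0,0]],
    [[0,0,3],[0,0,0]],
    [[0,0,2.5],[0,0,0]],
    [[0,0,1.2],[0,0,0]],
    [[0,0,0.4],[0,0,0]],
    [[0,0,0],[0,0,0]],
    [[0,0,0],[0,0,0]]
  ]
}}

```text
t: 20.0
eef_pos: [0.552, -0.134, 0.0816]
tool_rot: [0.598, 3.082, -0.0]
contact_force: [0.3, 1.4, -0.0]
finger_gap: 0.064
```

```bash
python3 - <<'E'
from h import *
from cell import ctrl
s=ctrl.read_state();print(s['eef_pos'],s['contact_force'])
plan(s,(.55,-.132,.024))
w=ctrl.snapshot('wrist'); cv2.imwrite('pics/w10.png',w['img'])
E
```

```text
[ 0.55195037 -0.13401585  0.08156278] [ 0.27883971  1.43373936 -0.03604816]
yaw now 158.0 dyaw 0 q1,q6 [-20.   2.] n 1 d [-0.2   0.2  -0.36]
[[[0.26, 0.11, np.float64(0.36)], [0, 0, 0.0]], 1]
```

View pics/w10.png

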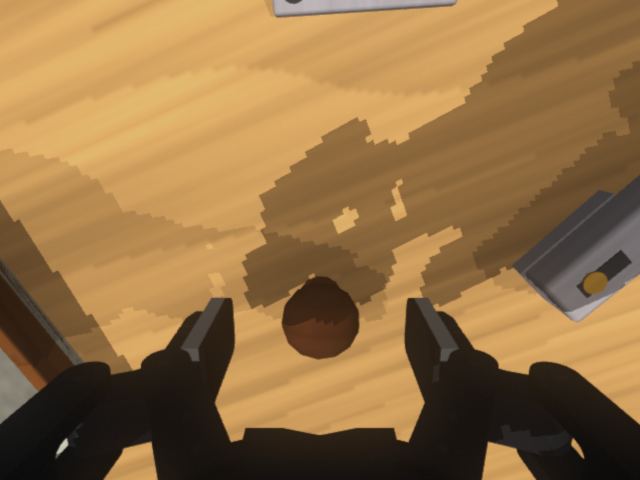

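{"fn": "send_rows", "kwargs": {
  "steps": [
    [[0.2,0.05,0.35],[0,0,0]],
    [[0,0,0],[0,0,0]]
  ]
}}

```text
t: 20.25
eef_pos: [0.5493, -0.1321, 0.0772]
tool_rot: [0.597, 3.084, 0.0]
contact_force: [0.5, 0.4, -0.3]
finger_gap: 0.064
```

{"fn": "send_rows", "kwargs": {
  "steps": [
    [[0,0,0],[0,0,0]],
    [[0,0,0],[0,0,0]],
    [[0,0,0],[0,0,0]],
    [[0,0,0],[0,0,0]],
    [[0,0,0],[0,0,0]],
    [[0,0,0],[0,0,0]],
    [[0,0,0],[0,0,0]],
    [[0,0,0],[0,0,0]]
  ],
  "gripper": 1
}}

```text
t: 21.05
eef_pos: [0.5496, -0.1322, 0.0771]
tool_rot: [0.598, 3.084, 0.0]
contact_force: [-0.5, 0.7, 4.7]
finger_gap: 0.0259
```

```bash
python3 - <<'E'
from h import *
from cell import ctrl
s=ctrl.read_state();print(s['eef_pos'],s['contact_force'],s['finger_gap'])
w=ctrl.snapshot('wrist'); cv2.imwrite('pics/w11.png',w['img'])
E
```

```text
[ 0.54955256 -0.13222675  0.07713937] [-0.49153081  0.74819065  4.69552481] 0.025874486969705606
```

View pics/w11.png

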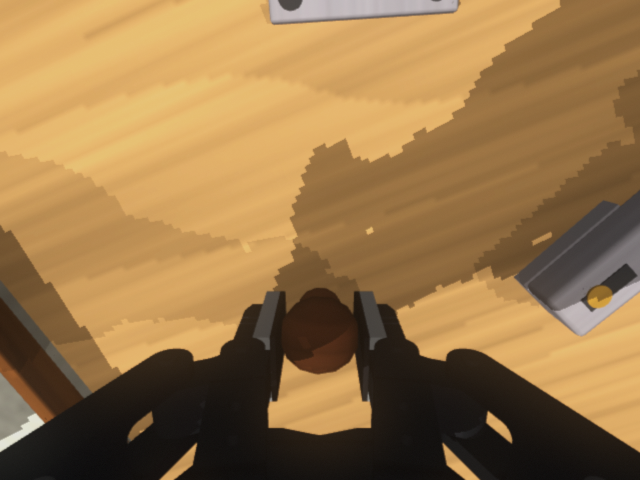

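{"fn": "send_rows", "kwargs": {
  "steps": [
    [[0,0,-1],[0,0,0]],
    [[0,0,-2],[0,0,0]],
    [[0,0,-3],[0,0,0]],
    [[0,0,-3],[0,0,0]],
    [[0.6,1.7,0],[0,0,0]],
    [[1.1,3.4,0],[0,0,0]],
    [[1.1,3.4,0],[0,0,0]],
    [[1.1,3.4,0],[0,0,0]],
    [[1.1,3.4,0],[0,0,0]],
    [[1.1,3.4,0],[0,0,0]],
    [[1.1,3.4,0],[0,0,0]],
    [[1.1,3.4,0],[0,0,0]]
  ]
}}

```text
t: 22.3
eef_pos: [0.5674, 0.1367, 0.1672]
tool_rot: [-0.598, -3.084, 0.0]
contact_force: [0.4, 0.2, 0.2]
finger_gap: 0.0265
```

{"fn": "send_rows", "kwargs": {
  "steps": [
    [[1.1,3.4,0],[0,0,0]],
    [[1.1,3.4,0],[0,0,0]],
    [[1.1,3.4,0],[0,0,0]],
    [[1.1,3.4,0],[0,0,0]],
    [[1.1,3.4,0],[0,0,0]],
    [[1,2.5,0],[0,0,0]],
    [[0.5,1.5,0],[0,0,0]],
    [[0,0,0],[0,0,0]]
  ]
}}

```text
t: 23.1
eef_pos: [0.5808, 0.3583, 0.1668]
tool_rot: [0.593, 3.085, 0.001]
contact_force: [0.3, -0.2, -0.5]
finger_gap: 0.0258
```

```bash
python3 - <<'E'
from h import *
from cell import ctrl
s=ctrl.read_state();print(s['eef_pos'],s['contact_force'],s['finger_gap'])
w=ctrl.snapshot('wrist'); cv2.imwrite('pics/w12.png',w['img'])
plan(s,(.5804,.3298,.029))
th=np.radians(7.7);c,s_=np.cos(th),np.sin(th)
for a,b in [(.138,.0635),(-.138,-.0635),(.138,-.0635),(-.138,.0635)]: 
    X=[.4912+a*c-b*s_,.3178+a*s_+b*c,.02];print(np.round(X,4),proj(w,X).round(0))
E
```

```text
[0.5807849  0.35833405 0.16679642] [ 0.31582041 -0.19503217 -0.53847356] 0.025764432633726533
yaw now 158.2 dyaw 0 q1,q6 [26. 48.] n 3 d [-0.04 -2.85 -8.38]
[[[-0.34, -0.89, np.float64(2.79)], [0, 0, 0.0]], 3]
[0.6194 0.3992 0.02  ] [409. 285.]
[0.363  0.2364 0.02  ] [-107.  -77.]
[0.6365 0.2734 0.02  ] [225. 378.]
[0.3459 0.3622 0.02  ] [ 116. -255.]
```

View pics/w12.png

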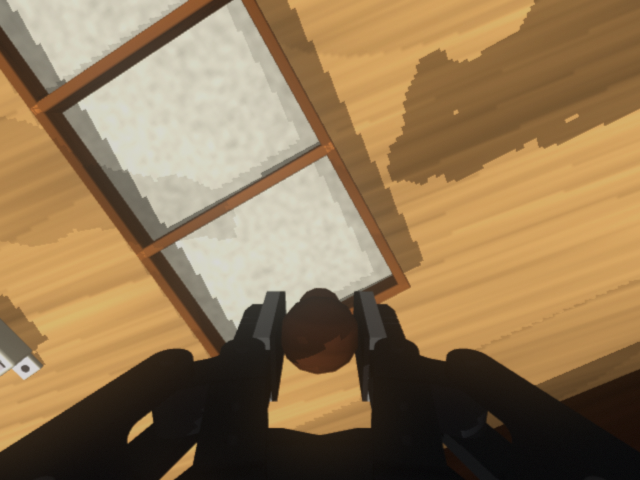

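{"fn": "send_rows", "kwargs": {
  "steps": [
    [[-0.5,-1.35,0],[0,0,0]],
    [[-0.5,-1.3,0],[0,0,0]],
    [[0,0,2.5],[0,0,0]],
    [[0,0,3],[0,0,0]],
    [[0,0,1.5],[0,0,0]],
    [[0,0,0.7],[0,0,0]],
    [[0,0,0.2],[0,0,0]],
    [[0,0,0],[0,0,0]],
    [[0,0,0],[0,0,0]]
  ]
}}

```text
t: 24.05
eef_pos: [0.5814, 0.3279, 0.0893]
tool_rot: [0.598, 3.082, 0.002]
contact_force: [-0.5, 0.9, -0.0]
finger_gap: 0.0262
```

{"fn": "send_rows", "kwargs": {
  "steps": [
    [[0,0,0.2],[0,0,0]],
    [[0,0,0.2],[0,0,0]],
    [[0,0,0.1],[0,0,0]],
    [[0,0,0],[0,0,0]]
  ]
}}

```text
t: 24.45
eef_pos: [0.5803, 0.328, 0.0827]
tool_rot: [-0.597, -3.084, 0.0]
contact_force: [-0.5, 0.6, 0.5]
finger_gap: 0.026
```

{"fn": "send_rows", "kwargs": {
  "steps": [
    [[0,0,0.1],[0,0,0]],
    [[0,0,0],[0,0,0]]
  ]
}}

```text
t: 24.65
eef_pos: [0.5806, 0.328, 0.0822]
tool_rot: [0.598, 3.084, 0.0]
contact_force: [-0.5, 1.0, 2.2]
finger_gap: 0.0259
```

{"fn": "send_rows", "kwargs": {
  "steps": [
    [[0,0,0],[0,0,0]],
    [[0,0,0],[0,0,0]],
    [[0,0,0],[0,0,0]],
    [[0,0,0],[0,0,0]],
    [[0,0,0],[0,0,0]],
    [[0,0,-1],[0,0,0]],
    [[0,0,-3],[0,0,0]],
    [[0,0,-4],[0,0,0]],
    [[0,0,-3],[0,0,0]],
    [[0,0,-1],[0,0,0]],
    [[0,0,0],[0,0,0]]
  ],
  "gripper": 0.45
}}

```text
t: 25.75
eef_pos: [0.5817, 0.3285, 0.2045]
tool_rot: [0.597, 3.08, 0.004]
contact_force: [0.3, -0.3, 0.8]
finger_gap: 0.0466
```

```bash
python3 - <<'E'
from h import *
from cell import ctrl
s=ctrl.read_state();print(s['eef_pos'],s['finger_gap'])
t=ctrl.snapshot('scene')
cv2.imwrite('pics/s3.png',cv2.resize(t['img'][100:320,230:530],None,fx=2.5,fy=2.5))
th=5.145
T=ctrl.snapshot('top')
for l,x0,t0 in [('hinge',(.5548,-.0083),-1.138),('catch',(.561,.142),.21)]:
  for p,n in ((T,'top'),(t,'scene')):
    for d in ctrl.cut_out(l,p):
        v,c=fit([(p,d['region'])],l,x0,t0);print(l,n,d['point'],v.round(4),c.round(2))
E
```

```text
[0.58169568 0.32848924 0.20449223] 0.04663727975950392
hinge top [209.7, 306.5] [ 0.5547 -0.0083 -1.1397] 0.9
hinge scene [261.8, 352.5] [ 0.5559 -0.0089 -1.1286] 0.82
catch top [209.7, 240.7] [0.5608 0.1415 0.2194] 0.9
catch top [352.4, 126.5] [0.561 0.142 0.21 ] 0.0
catch scene [220.9, 394.2] [0.5637 0.1412 0.2186] 0.84
```

View pics/s3.png

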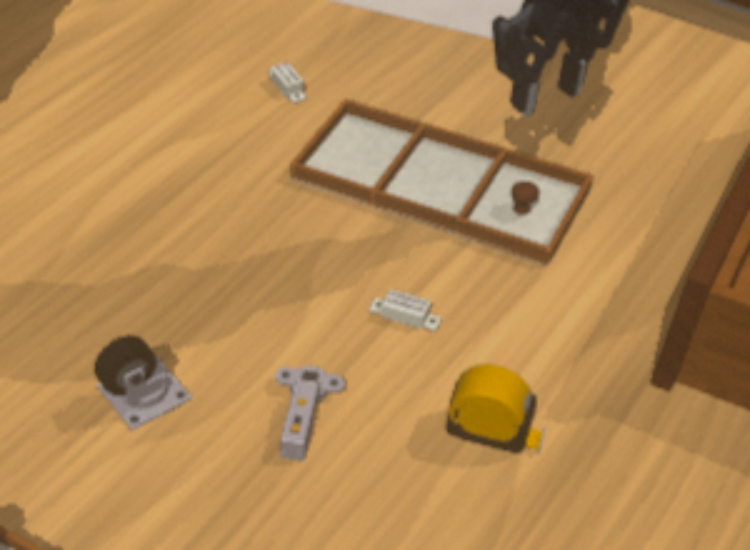

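```bash
python3 - <<'E'
from h import *
from cell import ctrl
s=ctrl.read_state()
plan(s,(.558,-.015,.12),114.8)
E
```

```text
yaw now 158.1 dyaw -43.3 q1,q6 [24. 46.] n 9 d [ -2.15 -34.25  -2.59]
[[[-1.2, -3.62, np.float64(0.29)], [0, 0, np.float64(4.8)]], [[-1.5, -3.51, np.float64(0.29)], [0, 0, np.float64(4.8)]], [[-1.79, -3.37, np.float64(0.29)], [0, 0, np.float64(4.8)]], [[-2.06, -3.21, np.float64(0.29)], [0, 0, np.float64(4.8)]], [[-2.32, -3.02, np.float64(0.29)], [0, 0, np.float64(4.8)]], [[-2.57, -2.82, np.float64(0.29)], [0, 0, np.float64(4.8)]], [[-2.8, -2.59, np.float64(0.29)], [0, 0, np.float64(4.8)]], [[-3.0, -2.35, np.float64(0.29)], [0, 0, np.float64(4.8)]], [[-3.19, -2.09, np.float64(0.29)], [0, 0, np.float64(4.8)]]]
```

{"fn": "send_rows", "kwargs": {
  "steps": [
    [[-1.2,-3.6,0.3],[0,0,4.8]],
    [[-1.5,-3.5,0.3],[0,0,4.8]],
    [[-1.8,-3.4,0.3],[0,0,4.8]],
    [[-2.05,-3.2,0.3],[0,0,4.8]],
    [[-2.3,-3.0,0.3],[0,0,4.8]],
    [[-2.6,-2.8,0.3],[0,0,4.8]],
    [[-2.8,-2.6,0.3],[0,0,4.8]],
    [[-3.0,-2.35,0.3],[0,0,4.8]],
    [[-3.2,-2.1,0.3],[0,0,4.8]],
    [[0,0,0],[0,0,0]],
    [[0,0,0],[0,0,0]]
  ]
}}

```text
t: 27.15
eef_pos: [0.5587, -0.015, 0.1741]
tool_rot: [-1.692, -2.645, 0.0]
contact_force: [0.5, 0.8, -0.0]
finger_gap: 0.0472
```

```bash
python3 - <<'E'
from h import *
from cell import ctrl
w=ctrl.snapshot('wrist'); 
s=ctrl.read_state();print(s['eef_pos'],s['finger_gap'])
im=w['img'].copy()
for d in ctrl.cut_out('hinge',w):
    v,c=fit([(w,d['region'])],'hinge',(.555,-.0085),-1.138);print(d['conf'],d['point'],v,c)
    cn,_=cv2.findContours(sil(w,'hinge',*v).astype(np.uint8),0,1);cv2.drawContours(im,cn,-1,(0,255,0),1)
cv2.imwrite('pics/w13.png',im)
plan(s,(.558,-.015,.024),114.8)
E
```

```text
[ 0.55890502 -0.01416429  0.17431541] 0.04684324955444833
0.76 [203.8, 317.7] [ 0.55580756 -0.00973943 -1.15094905] 0.9153817224520496
yaw now 114.9 dyaw -0.1 q1,q6 [-8. 57.] n 3 d [-0.09 -0.08 -9.63]
[[[-0.01, -0.04, np.float64(3.21)], [0, 0, np.float64(0.0)]], [[-0.01, -0.04, np.float64(3.21)], [0, 0, np.float64(0.0)]], [[-0.01, -0.04, np.float64(3.21)], [0, 0, np.float64(0.0)]]]
```

View pics/w13.png

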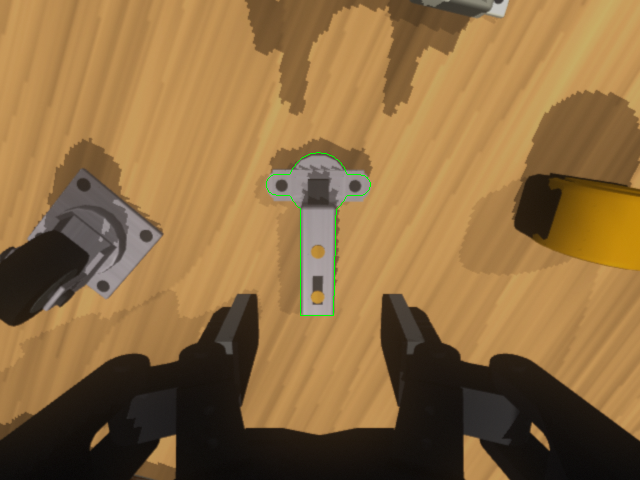

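{"fn": "send_rows", "kwargs": {
  "steps": [
    [[-0.2,0,2],[0,0,0]],
    [[0,0,3],[0,0,0]],
    [[0,0,2.5],[0,0,0]],
    [[0,0,1.3],[0,0,0]],
    [[0,0,0.4],[0,0,0]],
    [[0,0,0],[0,0,0]],
    [[0,0,0],[0,0,0]]
  ]
}}

```text
t: 27.95
eef_pos: [0.5611, -0.0161, 0.084]
tool_rot: [1.689, 2.647, 0.001]
contact_force: [0.4, 0.6, 0.7]
finger_gap: 0.0471
```

```bash
python3 - <<'E'
from h import *
from cell import ctrl
s=ctrl.read_state();print(s['eef_pos'],s['contact_force'])
plan(s,(.5587,-.016,.0245),114.2)
w=ctrl.snapshot('wrist'); cv2.imwrite('pics/w14.png',w['img'])
E
```

```text
[ 0.56113547 -0.0161207   0.08404512] [0.40807899 0.55246388 0.72559018]
yaw now 114.9 dyaw -0.7 q1,q6 [-8. 57.] n 1 d [-0.24  0.01 -0.55]
[[[0.11, -0.22, np.float64(0.55)], [0, 0, np.float64(0.7)]]]
```

View pics/w14.png

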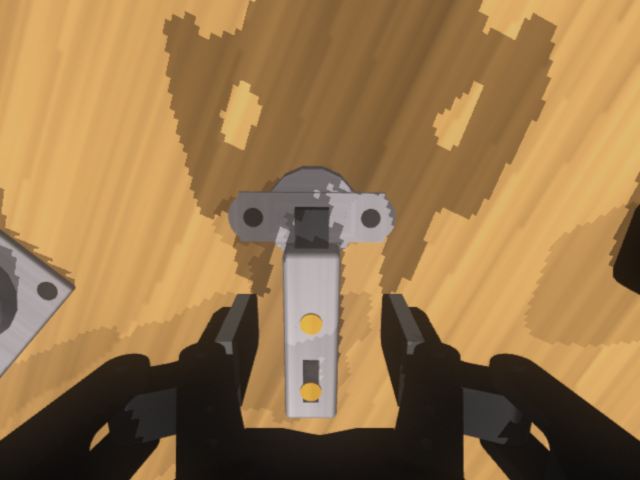

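{"fn": "send_rows", "kwargs": {
  "steps": [
    [[0.1,-0.2,0.5],[0,0,0.7]],
    [[0,0,0],[0,0,0]]
  ]
}}

```text
t: 28.2
eef_pos: [0.5576, -0.0163, 0.0779]
tool_rot: [-1.708, -2.637, -0.0]
contact_force: [0.0, 0.2, -0.1]
finger_gap: 0.0474
```

{"fn": "send_rows", "kwargs": {
  "steps": [
    [[0,0,0],[0,0,0]],
    [[0,0,0],[0,0,0]],
    [[0,0,0],[0,0,0]],
    [[0,0,0],[0,0,0]],
    [[0,0,0],[0,0,0]],
    [[0,0,0],[0,0,0]],
    [[0,0,0],[0,0,0]]
  ],
  "gripper": 1,
  "grip_force": 50
}}

```text
t: 28.9
eef_pos: [0.5582, -0.0163, 0.0782]
tool_rot: [1.707, 2.637, 0.0]
contact_force: [0.1, -0.4, 4.8]
finger_gap: 0.0187
```

```bash
python3 - <<'E'
from h import *
from cell import ctrl
s=ctrl.read_state();print(s['eef_pos'],s['contact_force'],s['finger_gap'])
w=ctrl.snapshot('wrist'); cv2.imwrite('pics/w15.png',w['img'])
plan(s,(.4912,.3178,.11),98)
E
```

```text
[ 0.55821561 -0.01633477  0.07824132] [ 0.07665246 -0.371047    4.7593377 ] 0.01872586129144634
yaw now 114.2 dyaw -16.2 q1,q6 [-8. 58.] n 9 d [-6.7  33.41  8.58]
[[[3.69, 0.84, np.float64(-0.95)], [0, 0, np.float64(1.8)]], [[3.72, 0.72, np.float64(-0.95)], [0, 0, np.float64(1.8)]], [[3.74, 0.61, np.float64(-0.95)], [0, 0, np.float64(1.8)]], [[3.75, 0.49, np.float64(-0.95)], [0, 0, np.float64(1.8)]], [[3.77, 0.37, np.float64(-0.95)], [0, 0, np.float64(1.8)]], [[3.78, 0.25, np.float64(-0.95)], [0, 0, np.float64(1.8)]], [[3.78, 0.14, np.float64(-0.95)], [0, 0, np.float64(1.8)]], [[3.79, 0.02, np.float64(-0.95)], [0, 0, np.float64(1.8)]], [[3.79, -0.1, np.float64(-0.95)], [0, 0, np.float64(1.8)]]]
```

View pics/w15.png

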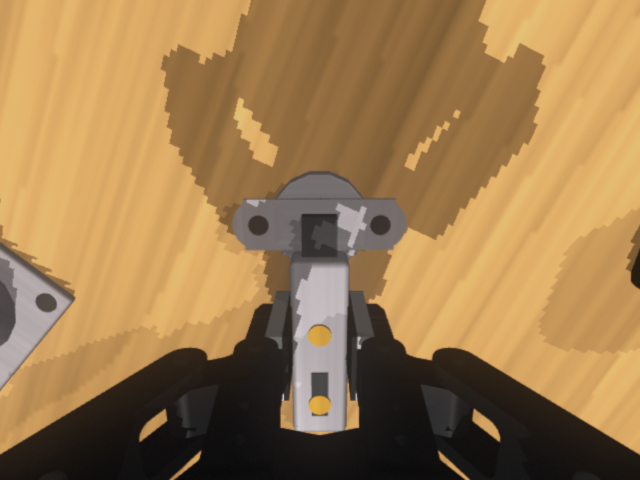

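{"fn": "send_rows", "kwargs": {
  "steps": [
    [[0,0,-0.5],[0,0,0]],
    [[0,0,-1.5],[0,0,0]],
    [[0,0,-2.5],[0,0,0]],
    [[0,0,-2.5],[0,0,0]],
    [[0,0,-1.5],[0,0,0]],
    [[0,0,0],[0,0,0]]
  ]
}}

```text
t: 29.55
eef_pos: [0.5592, -0.0164, 0.1649]
tool_rot: [1.705, 2.635, 0.003]
contact_force: [-0.1, -0.6, -0.6]
finger_gap: 0.0188
```

```bash
python3 - <<'E'
from h import *
from cell import ctrl
s=ctrl.read_state();print(s['eef_pos'],s['contact_force'],s['moment'],s['finger_gap'])
w=ctrl.snapshot('wrist'); cv2.imwrite('pics/w16.png',w['img'])
plan(s,(.492,.311,.11),97.7)
E
```

```text
[ 0.55916567 -0.01637827  0.16492409] [-0.13370118 -0.55618443 -0.62694943] [ 0.00256408 -0.09162365  0.04323347] 0.01878050536712393
yaw now 114.2 dyaw -16.5 q1,q6 [-8. 58.] n 9 d [-6.72 32.74 -0.09]
[[[3.62, 0.81, np.float64(0.01)], [0, 0, np.float64(1.8)]], [[3.65, 0.69, np.float64(0.01)], [0, 0, np.float64(1.8)]], [[3.67, 0.58, np.float64(0.01)], [0, 0, np.float64(1.8)]], [[3.68, 0.46, np.float64(0.01)], [0, 0, np.float64(1.8)]], [[3.7, 0.34, np.float64(0.01)], [0, 0, np.float64(1.8)]], [[3.71, 0.22, np.float64(0.01)], [0, 0, np.float64(1.8)]], [[3.71, 0.1, np.float64(0.01)], [0, 0, np.float64(1.8)]], [[3.71, -0.02, np.float64(0.01)], [0, 0, np.float64(1.8)]], [[3.71, -0.13, np.float64(0.01)], [0, 0, np.float64(1.8)]]]
```

View pics/w16.png

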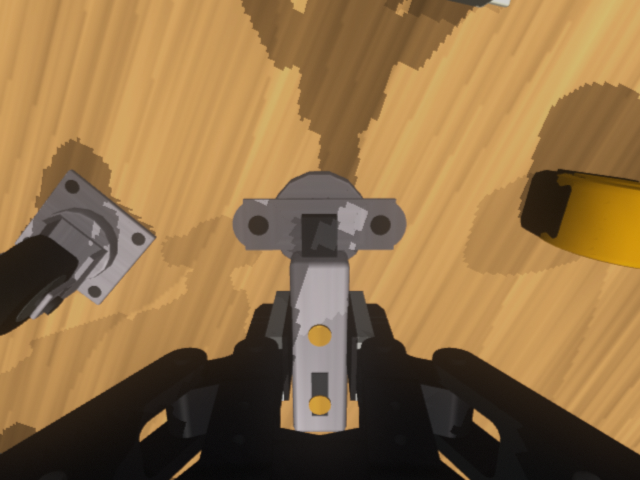

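{"fn": "send_rows", "kwargs": {
  "steps": [
    [[1.8,0.4,0],[0,0,0]],
    [[3.6,0.7,0],[0,0,2]],
    [[3.7,0.6,0],[0,0,2]],
    [[3.7,0.5,0],[0,0,2]],
    [[3.7,0.3,0],[0,0,2]],
    [[3.7,0.2,0],[0,0,2.5]],
    [[3.7,0.1,0],[0,0,2]],
    [[3.7,0,0],[0,0,2]],
    [[3.6,-0.1,0],[0,0,2]],
    [[1.9,0,0],[0,0,0]],
    [[0,0,0],[0,0,0]],
    [[0,0,0],[0,0,0]]
  ]
}}

```text
t: 30.8
eef_pos: [0.4865, 0.3089, 0.1613]
tool_rot: [-2.067, -2.365, 0.005]
contact_force: [-0.0, -0.4, -1.0]
finger_gap: 0.0187
```

```bash
python3 - <<'E'
from h import *
from cell import ctrl
s=ctrl.read_state();print(s['eef_pos'],s['contact_force'],s['finger_gap'])
w=ctrl.snapshot('wrist'); cv2.imwrite('pics/w17.png',w['img'])
plan(s,(.492,.311,.031),97.7)
E
```

```text
[0.48650256 0.30886922 0.16134021] [-0.006775   -0.43049175 -1.04922772] 0.0186779554729953
yaw now 97.7 dyaw -0.0 q1,q6 [ 26. 108.] n 2 d [ 0.55  0.21 -7.63]
[[[0.07, 0.29, np.float64(3.82)], [0, 0, np.float64(0.0)]], [[0.07, 0.29, np.float64(3.82)], [0, 0, np.float64(0.0)]]]
```

View pics/w17.png

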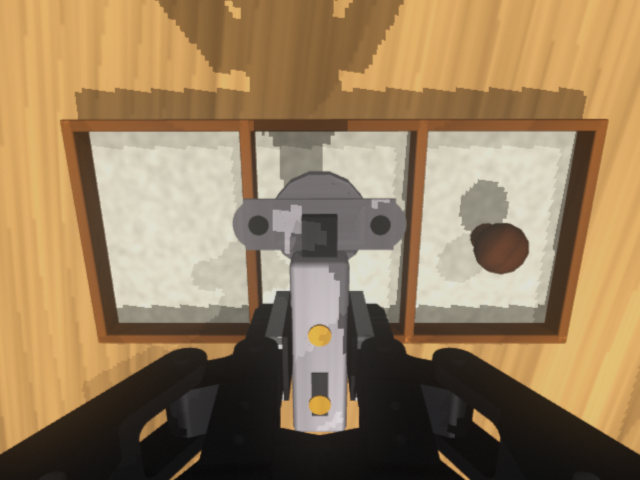

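{"fn": "send_rows", "kwargs": {
  "steps": [
    [[0.15,0.55,0],[0,0,0]],
    [[0,0,2],[0,0,0]],
    [[0,0,2],[0,0,0]],
    [[0,0,1.2],[0,0,0]],
    [[0,0,0],[0,0,0]],
    [[0,0,0],[0,0,0]]
  ]
}}

```text
t: 31.45
eef_pos: [0.493, 0.3111, 0.1111]
tool_rot: [-2.069, -2.364, 0.0]
contact_force: [0.1, 0.2, -2.2]
finger_gap: 0.0188
```

```bash
python3 - <<'E'
from h import *
from cell import ctrl
s=ctrl.read_state();print(s['eef_pos'],s['contact_force'],s['finger_gap'])
w=ctrl.snapshot('wrist'); cv2.imwrite('pics/w18.png',w['img'])
plan(s,(.492,.311,.0295),97.7)
E
```

```text
[0.49300058 0.31109189 0.11107858] [ 0.06699978  0.22753479 -2.19097949] 0.018805932448608235
yaw now 97.6 dyaw 0.1 q1,q6 [ 26. 108.] n 1 d [-0.1  -0.01 -2.76]
[[[0.0, -0.1, np.float64(2.76)], [0, 0, np.float64(-0.1)]]]
```

View pics/w18.png

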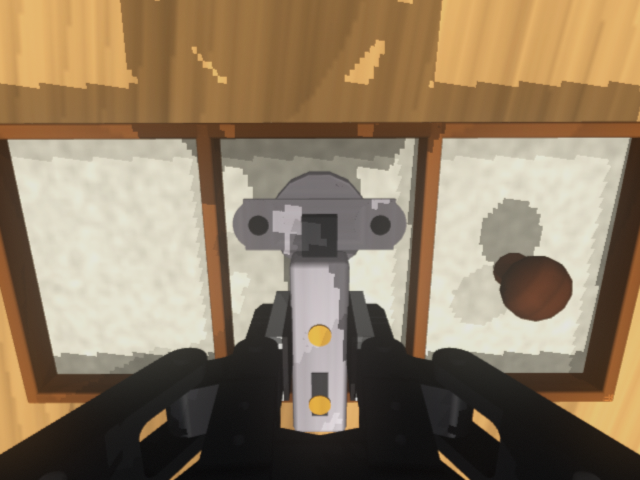

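```bash
python3 - <<'E'
from h import *
from cell import ctrl
w=ctrl.snapshot('wrist');s=ctrl.read_state();z0=s['eef_pos'][2]-.0782
for d in ctrl.cut_out('hinge',w)[:1]:
    print(d['conf'],fit([(w,d['region'])],'hinge',(.4925,.318),-1.436,z0))
for a,b in [(-.042,.0575),(.042,.0575),(.042,-.0575),(-.042,-.0575)]:
    th=np.radians(7.7);c,s_=np.cos(th),np.sin(th)
    print(proj(w,[.4912+a*c-b*s_,.3178+a*s_+b*c,.02]).round(0))
E
```

```text
0.81 (array([ 0.49355256,  0.31817497, -1.43842956]), np.float64(0.9096505350885501))
[206. 140.]
[421. 140.]
[404. 391.]
[225. 392.]
```

{"fn": "send_rows", "kwargs": {
  "steps": [
    [[0,-0.2,0.8],[0,0,0]],
    [[0,0,0.8],[0,0,0]],
    [[0,0,0.4],[0,0,0]],
    [[0,0,0.2],[0,0,0]],
    [[0,0,0.1],[0,0,0]],
    [[0,0,0],[0,0,0]],
    [[0,0,0],[0,0,0]]
  ]
}}

```text
t: 32.3
eef_pos: [0.491, 0.3113, 0.0881]
tool_rot: [2.068, 2.365, 0.001]
contact_force: [0.2, -0.5, -1.3]
finger_gap: 0.0192
```

{"fn": "send_rows", "kwargs": {
  "steps": [
    [[0,0,0.2],[0,0,0]],
    [[0,0,0.1],[0,0,0]],
    [[0,0,0.1],[0,0,0]],
    [[0,0,0],[0,0,0]]
  ]
}}

```text
t: 32.7
eef_pos: [0.4906, 0.3111, 0.0837]
tool_rot: [-2.068, -2.365, 0.0]
contact_force: [0.3, -0.4, -1.4]
finger_gap: 0.0187
```

{"fn": "send_rows", "kwargs": {
  "steps": [
    [[0,0,0.1],[0,0,0]],
    [[0,0,0],[0,0,0]]
  ]
}}

```text
t: 32.9
eef_pos: [0.4908, 0.3112, 0.0832]
tool_rot: [2.068, 2.365, 0.001]
contact_force: [-1.1, -0.6, 1.6]
finger_gap: 0.0189
```

{"fn": "send_rows", "kwargs": {
  "steps": [
    [[0,0,0],[0,0,0]],
    [[0,0,0],[0,0,0]],
    [[0,0,0],[0,0,0]],
    [[0,0,0],[0,0,0]],
    [[0,0,0],[0,0,0]],
    [[0,0,-1],[0,0,0]],
    [[0,0,-3],[0,0,0]],
    [[0,0,-4],[0,0,0]],
    [[0,0,-2],[0,0,0]],
    [[0,0,-1],[0,0,0]],
    [[0,0,0],[0,0,0]]
  ],
  "gripper": 0.57
}}

```text
t: 34.0
eef_pos: [0.4917, 0.3117, 0.1948]
tool_rot: [2.067, 2.364, 0.005]
contact_force: [0.0, 0.3, 0.5]
finger_gap: 0.0369
```

```bash
python3 - <<'E'
from h import *
from cell import ctrl
s=ctrl.read_state();print(s['eef_pos'],s['finger_gap'])
w=ctrl.snapshot('wrist'); cv2.imwrite('pics/w19.png',w['img'])
plan(s,(.562,.1418,.11),12.5)
plan(s,(.562,.1418,.11),102.5)
E
```

```text
[0.49165666 0.3116781  0.19476648] 0.03690620543896414
yaw now 97.7 dyaw -85.2 q1,q6 [ 26. 108.] n 11 d [  7.03 -16.99  -3.08]
[[[-1.62, 0.43, np.float64(0.28)], [0, 0, np.float64(7.7)]], [[-1.54, 0.64, np.float64(0.28)], [0, 0, np.float64(7.7)]], [[-1.44, 0.84, np.float64(0.28)], [0, 0, np.float64(7.7)]], [[-1.32, 1.03, np.float64(0.28)], [0, 0, np.float64(7.7)]], [[-1.17, 1.2, np.float64(0.28)], [0, 0, np.float64(7.7)]], [[-0.99, 1.34, np.float64(0.28)], [0, 0, np.float64(7.7)]], [[-0.8, 1.47, np.float64(0.28)], [0, 0, np.float64(7.7)]], [[-0.6, 1.56, np.float64(0.28)], [0, 0, np.float64(7.7)]], [[-0.38, 1.63, np.float64(0.28)], [0, 0, np.float64(7.7)]], [[-0.16, 1.66, np.float64(0.28)], [0, 0, np.float64(7.7)]], [[0.07, 1.67, np.float64(0.28)], [0, 0, np.float64(7.7)]]]
yaw now 97.7 dyaw 4.8 q1,q6 [ 26. 108.] n 5 d [  7.03 -16.99  -3.08]
[[[-3.55, 0.94, np.float64(0.62)], [0, 0, np.float64(-1.0)]], [[-3.57, 0.88, np.float64(0.62)], [0, 0, np.float64(-1.0)]], [[-3.58, 0.82, np.float64(0.62)], [0, 0, np.float64(-1.0)]], [[-3.6, 0.76, np.float64(0.62)], [0, 0, np.float64(-1.0)]], [[-3.61, 0.7, np.float64(0.62)], [0, 0, np.float64(-1.0)]]]
```

View pics/w19.png

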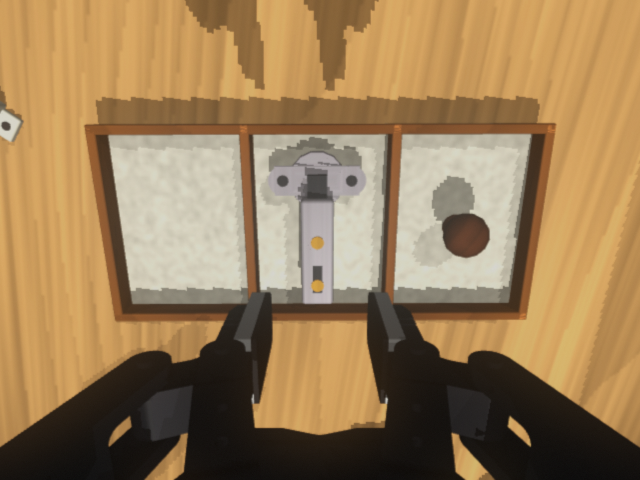

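```bash
python3 - <<'E'
from h import *
from cell import ctrl
import re
s=ctrl.read_state()
# force +94.6 turn
R=rotz_tool(s);cur=np.array(s['eef_pos']);d=np.array([.562,.1418,.11+.054])-cur;y0=np.degrees(np.arctan2(R[1,0],R[0,0]));dy=192.3-y0;n=12
for i in range(n):
    a=np.radians(y0+dy*i/n);print([[round(100/n*(np.cos(a)*d[0]+np.sin(a)*d[1]),1),round(100/n*(np.sin(a)*d[0]-np.cos(a)*d[1]),1),.3],[0,0,round(-dy/n,1)]])
t=ctrl.snapshot('scene');T=ctrl.snapshot('top')
for p in (t,T):
  for q in ctrl.cut_out('hinge',p)[:1]: print(q['point'],fit([(p,q['region'])],'hinge',(.4912,.318),-1.436,.005))
E
```

```text
[[np.float64(-1.5), np.float64(0.4), 0.3], [0, 0, np.float64(-7.9)]]
[[np.float64(-1.5), np.float64(0.2), 0.3], [0, 0, np.float64(-7.9)]]
[[np.float64(-1.5), np.float64(-0.0), 0.3], [0, 0, np.float64(-7.9)]]
[[np.float64(-1.5), np.float64(-0.2), 0.3], [0, 0, np.float64(-7.9)]]
[[np.float64(-1.5), np.float64(-0.4), 0.3], [0, 0, np.float64(-7.9)]]
[[np.float64(-1.4), np.float64(-0.6), 0.3], [0, 0, np.float64(-7.9)]]
[[np.float64(-1.3), np.float64(-0.8), 0.3], [0, 0, np.float64(-7.9)]]
[[np.float64(-1.2), np.float64(-1.0), 0.3], [0, 0, np.float64(-7.9)]]
[[np.float64(-1.0), np.float64(-1.1), 0.3], [0, 0, np.float64(-7.9)]]
[[np.float64(-0.9), np.float64(-1.3), 0.3], [0, 0, np.float64(-7.9)]]
[[np.float64(-0.7), np.float64(-1.4), 0.3], [0, 0, np.float64(-7.9)]]
[[np.float64(-0.5), np.float64(-1.5), 0.3], [0, 0, np.float64(-7.9)]]
[166.8, 405.1] (array([ 0.49067913,  0.32115128, -1.40411523]), np.float64(0.8422391857506362))
[243.2, 152.6] (array([ 0.49063161,  0.31655478, -1.46715337]), np.float64(0.5078125))
```

Hinge is centred in the middle compartment. Now to the catch.

{"fn": "send_rows", "kwargs": {
  "steps": [
    [[-1.5,0.4,0.2],[0,0,-7.9]],
    [[-1.5,0.2,0.2],[0,0,-7.9]],
    [[-1.5,0,0.3],[0,0,-7.9]],
    [[-1.5,-0.2,0.3],[0,0,-7.9]],
    [[-1.5,-0.4,0.3],[0,0,-7.9]],
    [[-1.4,-0.6,0.3],[0,0,-7.9]],
    [[-1.3,-0.8,0.3],[0,0,-7.9]],
    [[-1.2,-1.0,0.3],[0,0,-7.9]],
    [[-1.0,-1.1,0.3],[0,0,-7.9]],
    [[-0.9,-1.3,0.3],[0,0,-7.9]],
    [[-0.7,-1.4,0.3],[0,0,-7.9]],
    [[-0.5,-1.5,0.3],[0,0,-7.7]]
  ],
  "gripper": 0.45
}}

```text
t: 35.45
eef_pos: [0.5635, 0.1412, 0.1575]
tool_rot: [0.344, -3.12, -0.0]
contact_force: [-0.1, -0.9, 0.1]
finger_gap: 0.0472
```

{"fn": "send_rows", "kwargs": {
  "steps": [
    [[0,0,0],[0,0,0]],
    [[0,0,0],[0,0,0]]
  ]
}}

```text
t: 35.65
eef_pos: [0.5634, 0.1419, 0.1581]
tool_rot: [0.33, -3.122, -0.001]
contact_force: [0.1, 0.7, -1.1]
finger_gap: 0.0471
```

```bash
python3 - <<'E'
from h import *
from cell import ctrl
w=ctrl.snapshot('wrist'); 
s=ctrl.read_state();print(s['eef_pos'],s['finger_gap'])
im=w['img'].copy();cv2.imwrite('pics/w20.png',im)
for d in ctrl.cut_out('catch',w):
    v,c=fit([(w,d['region'])],'catch',(.562,.1418),.215);print(d['conf'],d['point'],v,c)
    if c>.5: 
        cn,_=cv2.findContours(sil(w,'catch',*v).astype(np.uint8),0,1);cv2.drawContours(im,cn,-1,(0,255,0),1);cv2.imwrite('pics/w20.png',im)
plan(s,(*v[:2],.021),np.degrees(v[2]))
E
```

```text
[0.56342264 0.14224592 0.15835671] 0.04717139674433863
0.79 [244.4, 315.1] [0.56398534 0.14031636 0.22087652] 0.9459391501131507
yaw now -167.9 dyaw 0.5 q1,q6 [ 8. -4.] n 3 d [ 0.06 -0.19 -8.34]
[[[-0.0, -0.07, np.float64(2.78)], [0, 0, np.float64(-0.2)]], [[-0.0, -0.07, np.float64(2.78)], [0, 0, np.float64(-0.2)]], [[-0.0, -0.07, np.float64(2.78)], [0, 0, np.float64(-0.2)]]]
```

View pics/w20.png

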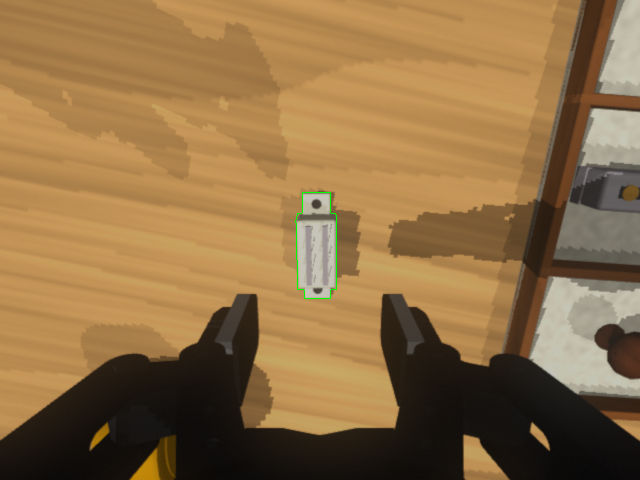

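{"fn": "send_rows", "kwargs": {
  "steps": [
    [[0,-0.2,2],[0,0,-0.5]],
    [[0,0,2.5],[0,0,0]],
    [[0,0,2],[0,0,0]],
    [[0,0,1],[0,0,0]],
    [[0,0,0.2],[0,0,0]],
    [[0,0,0],[0,0,0]],
    [[0,0,0],[0,0,0]]
  ]
}}

```text
t: 36.45
eef_pos: [0.5653, 0.1402, 0.083]
tool_rot: [-0.349, 3.12, 0.0]
contact_force: [-0.0, 0.4, -0.0]
finger_gap: 0.0467
```

```bash
python3 - <<'E'
from h import *
from cell import ctrl
s=ctrl.read_state();print(s['eef_pos'],s['contact_force'])
plan(s,(.564,.1403,.0235),12.6)
w=ctrl.snapshot('wrist'); cv2.imwrite('pics/w21.png',w['img'])
E
```

```text
[0.56530766 0.14020822 0.08304903] [-0.0422507  0.3773936 -0.0183348]
yaw now -167.2 dyaw -0.2 q1,q6 [ 8. -5.] n 1 d [-0.13  0.01 -0.55]
[[[0.13, 0.04, np.float64(0.55)], [0, 0, np.float64(0.2)]]]
```

View pics/w21.png

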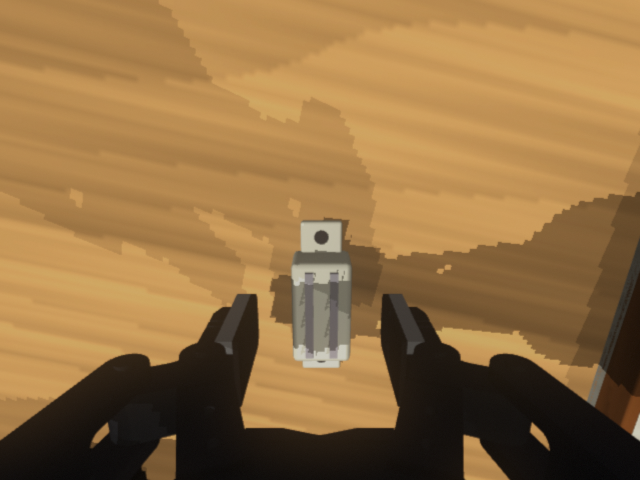

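{"fn": "send_rows", "kwargs": {
  "steps": [
    [[0.1,0,0.5],[0,0,0]],
    [[0,0,0],[0,0,0]]
  ]
}}

```text
t: 36.7
eef_pos: [0.5633, 0.1396, 0.0768]
tool_rot: [0.349, -3.122, -0.0]
contact_force: [-0.8, -0.5, -0.3]
finger_gap: 0.0472
```

{"fn": "send_rows", "kwargs": {
  "steps": [
    [[0,0,0],[0,0,0]],
    [[0,0,0],[0,0,0]],
    [[0,0,0],[0,0,0]],
    [[0,0,0],[0,0,0]],
    [[0,0,0],[0,0,0]],
    [[0,0,0],[0,0,0]],
    [[0,0,0],[0,0,0]]
  ],
  "gripper": 1,
  "grip_force": 35
}}

```text
t: 37.4
eef_pos: [0.5637, 0.1397, 0.0771]
tool_rot: [-0.349, 3.122, 0.0]
contact_force: [-0.6, 0.3, 2.7]
finger_gap: 0.0211
```

{"fn": "send_rows", "kwargs": {
  "steps": [
    [[0,0,-0.5],[0,0,0]],
    [[0,0,-1.5],[0,0,0]],
    [[0,0,-2.5],[0,0,0]],
    [[0,0,-2.5],[0,0,0]],
    [[0,0,-1.5],[0,0,0]],
    [[0,0,0],[0,0,0]],
    [[0,0,0],[0,0,0]]
  ]
}}

```text
t: 38.1
eef_pos: [0.5633, 0.1396, 0.1616]
tool_rot: [0.349, -3.122, -0.0]
contact_force: [1.0, -0.0, -1.2]
finger_gap: 0.0208
```

```bash
python3 - <<'E'
from h import *
from cell import ctrl
s=ctrl.read_state();print(s['eef_pos'],s['contact_force'],s['finger_gap'])
plan(s,(.402,.3058,.111),7.7)
w=ctrl.snapshot('wrist'); cv2.imwrite('pics/w22.png',w['img'])
E
```

```text
[0.56334948 0.13964055 0.16162008] [ 1.03618823 -0.03620401 -1.20974094] 0.020789873289197812
yaw now -167.2 dyaw -5.1 q1,q6 [ 8. -5.] n 6 d [-16.13  16.62   0.34]
[[[2.01, 3.3, np.float64(-0.06)], [0, 0, np.float64(0.8)]], [[2.06, 3.27, np.float64(-0.06)], [0, 0, np.float64(0.8)]], [[2.11, 3.23, np.float64(-0.06)], [0, 0, np.float64(0.8)]], [[2.15, 3.2, np.float64(-0.06)], [0, 0, np.float64(0.8)]], [[2.2, 3.17, np.float64(-0.06)], [0, 0, np.float64(0.8)]], [[2.25, 3.14, np.float64(-0.06)], [0, 0, np.float64(0.8)]]]
```

View pics/w22.png

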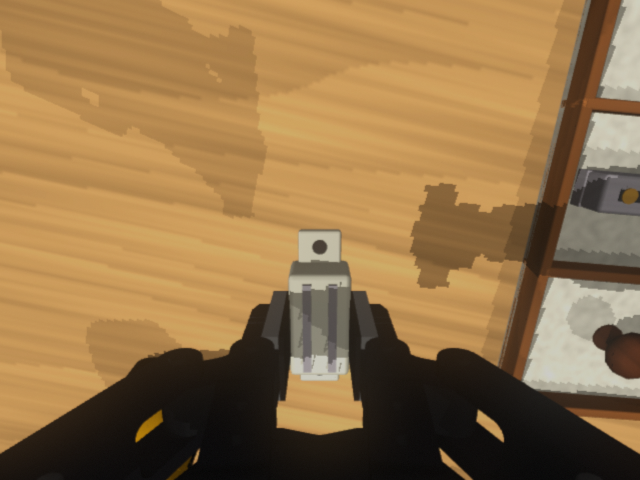

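{"fn": "send_rows", "kwargs": {
  "steps": [
    [[1.0,1.6,0],[0,0,0.8]],
    [[2.1,3.3,0],[0,0,0.8]],
    [[2.1,3.2,0],[0,0,0.9]],
    [[2.2,3.2,0],[0,0,0.9]],
    [[2.2,3.2,0],[0,0,0.9]],
    [[2.2,3.1,0],[0,0,0.8]],
    [[1.1,1.6,0],[0,0,0]],
    [[0,0,0],[0,0,0]],
    [[0,0,0],[0,0,0]]
  ]
}}

```text
t: 39.05
eef_pos: [0.4019, 0.3053, 0.1609]
tool_rot: [0.211, -3.133, 0.002]
contact_force: [0.4, -0.2, -0.9]
finger_gap: 0.0211
```

```bash
python3 - <<'E'
from h import *
from cell import ctrl
s=ctrl.read_state();print(s['eef_pos'],s['contact_force'],s['finger_gap'])
plan(s,(.402,.3058,.0285),7.7)
w=ctrl.snapshot('wrist'); cv2.imwrite('pics/w23.png',w['img'])
E
```

```text
[0.40185049 0.30531821 0.16092211] [ 0.41893251 -0.23324821 -0.93265798] 0.02106665049358195
yaw now -172.3 dyaw -0.0 q1,q6 [30. 22.] n 2 d [ 0.01  0.05 -7.84]
[[[-0.01, 0.02, np.float64(3.92)], [0, 0, np.float64(0.0)]], [[-0.01, 0.02, np.float64(3.92)], [0, 0, np.float64(0.0)]]]
```

View pics/w23.png

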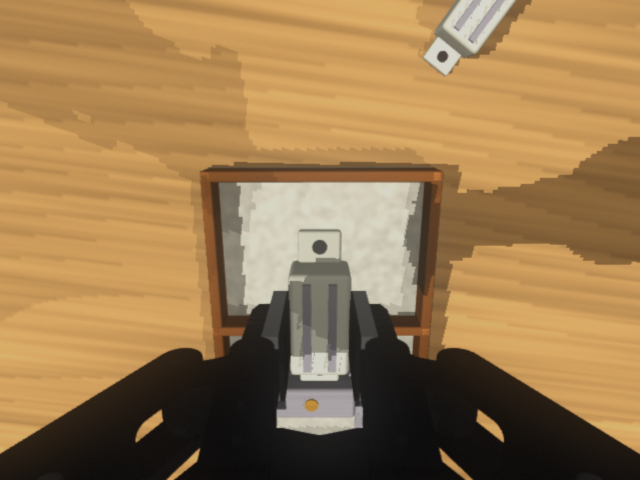

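{"fn": "send_rows", "kwargs": {
  "steps": [
    [[0,0,2.5],[0,0,0]],
    [[0,0,2.5],[0,0,0]],
    [[0,0,1.5],[0,0,0]],
    [[0,0,0.7],[0,0,0]],
    [[0,0,0.2],[0,0,0]],
    [[0,0,0.1],[0,0,0]],
    [[0,0,0],[0,0,0]],
    [[0,0,0],[0,0,0]]
  ]
}}

```text
t: 39.9
eef_pos: [0.4031, 0.306, 0.0877]
tool_rot: [-0.21, 3.133, 0.001]
contact_force: [-1.1, -0.2, -0.6]
finger_gap: 0.0213
```

{"fn": "send_rows", "kwargs": {
  "steps": [
    [[0,0,0.2],[0,0,0]],
    [[0,0,0.1],[0,0,0]],
    [[0,0,0.1],[0,0,0]],
    [[0,0,0],[0,0,0]]
  ]
}}

```text
t: 40.3
eef_pos: [0.4022, 0.3056, 0.0828]
tool_rot: [0.21, -3.134, 0.0]
contact_force: [-0.8, -0.3, -0.2]
finger_gap: 0.0211
```

{"fn": "send_rows", "kwargs": {
  "steps": [
    [[0,0,0.1],[0,0,0]],
    [[0,0,0],[0,0,0]]
  ]
}}

```text
t: 40.5
eef_pos: [0.4024, 0.3057, 0.0821]
tool_rot: [-0.21, 3.134, 0.0]
contact_force: [-0.2, -0.1, 1.7]
finger_gap: 0.0211
```

{"fn": "send_rows", "kwargs": {
  "steps": [
    [[0,0,0],[0,0,0]],
    [[0,0,0],[0,0,0]],
    [[0,0,0],[0,0,0]],
    [[0,0,0],[0,0,0]],
    [[0,0,0],[0,0,0]],
    [[0,0,-1],[0,0,0]],
    [[0,0,-3],[0,0,0]],
    [[0,0,-4],[0,0,0]],
    [[0,0,-4],[0,0,0]],
    [[0,0,-3],[0,0,0]],
    [[3,3,0],[0,0,0]],
    [[3,3,0],[0,0,0]]
  ],
  "gripper": 0.5
}}

```text
t: 41.7
eef_pos: [0.3358, 0.358, 0.2344]
tool_rot: [-0.205, 3.131, 0.005]
contact_force: [-0.1, 0.1, -1.2]
finger_gap: 0.0426
```

{"fn": "send_rows", "kwargs": {
  "steps": [
    [[1,3,0],[0,0,0]],
    [[0,3,0],[0,0,0]],
    [[0,3,0],[0,0,0]],
    [[0,2,0],[0,0,0]],
    [[0,0,0],[0,0,0]],
    [[0,0,0],[0,0,0]]
  ]
}}

```text
t: 42.3
eef_pos: [0.3101, 0.4646, 0.2322]
tool_rot: [-0.211, 3.134, -0.001]
contact_force: [0.3, -0.1, 0.6]
finger_gap: 0.0428
```

```bash
python3 - <<'E'
from h import *
from cell import ctrl
s=ctrl.read_state();print(s['eef_pos'],s['t'],s['contact_force'])
t=ctrl.snapshot('scene');T=ctrl.snapshot('top')
cv2.imwrite('pics/s9.png',cv2.resize(t['img'][100:420,130:530],None,fx=2,fy=1.875)[:600])
cv2.imwrite('pics/t9.png',cv2.resize(T['img'][110:330,90:520],(800,409)))
E
```

```text
[0.31013601 0.46459147 0.23223115] 42.3 [ 0.25844539 -0.14809005  0.61676391]
```

View pics/s9.png

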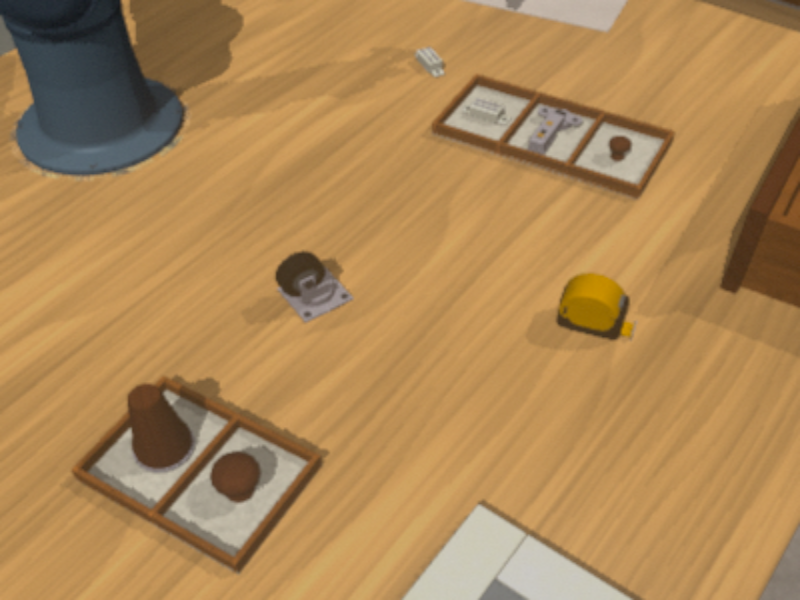

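View pics/t9.png

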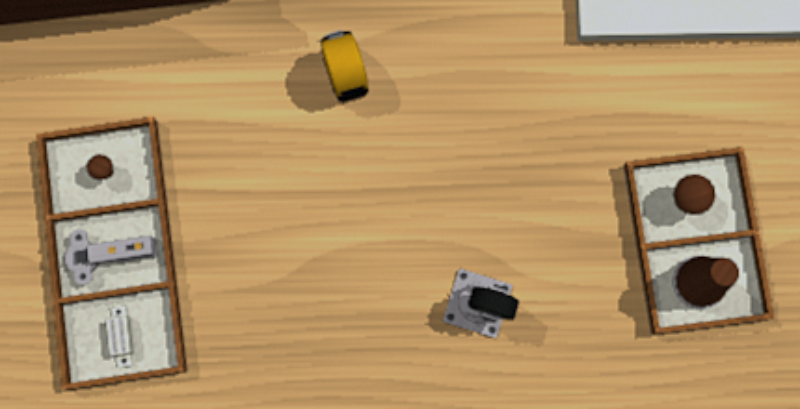

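```bash
python3 -c "
from cell import ctrl
print(ctrl.close_job())"
```

```text
the job is handed in; nothing more can be done
None
```

Both kits are made up and the job was handed in at about 42 s of the 125 s allowed.

- **Two-compartment tray:** the large knob and the tapered leg, one in each compartment.
- **Three-compartment tray:** the small knob, the hinge and the catch, one in each compartment. The catch is the look-alike farthest from the base, about 0.58 m away. The other one, at about 0.45 m, was left alone.

Each fitting was lowered until the wrist force showed light contact (about 2 to 6 N), at the height expected for the tray floor, and only then released.

The last scene and top pictures show all five in their own compartments and the same way up. The castor, the tape measure and the spare catch looked undisturbed, judged by eye and not measured.

**Checks that disagreed:**
- The finger opening read about 1 to 3 mm less than the stated width on every fitting, but all the grips held.
- The large knob was gripped twice. The first grip pressed on it from too high, so I lowered the fingers and closed again.
- The outline match for the placed hinge was poor in the top view (0.51, against 0.84 in the scene view). Both views put its centre within about 4 mm of the compartment's middle, and a close-up from the wrist camera showed it inside the compartment.

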